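Make up a warranty-return kit and a brake repair kit at the binding station

TASK

Make up the two kits for the binding station: the cracked black heel piece, the bronze ferrule and one silver screw go in the yellow warranty tray, the blue brake pedal and the other silver screw in the red repair tray. Lay each part squarely on its own white silhouette, right way up as it lies now, and leave the grey pedal, the toe piece and the grease pot where they are.

Things in the scene. Friction and masses are not known exactly. Their poses are not given: they have to be found in the camera images.
- heel: cracked heel piece: black, a pale jagged crack over its housing, a torn pale lip corner; 92 x 52 x 63 mm high, standing on its steel base plate. Origin: centre of the underside, x along its length (lip at -x, lever rising to +x), z up. Grip across the 44 mm wide (y) housing, x -22 to +34 mm, 8 to 42 mm high, best at x = +6 mm with fingertips 16 mm above the underside. The lip is 52 mm wide.
- pedal: blue plastic brake pedal, right way up: base plate 76 x 48 x 7 mm, on it a boot pad 26 mm wide (y), x -27 to +19 mm, top 20 mm up; at the +x end two lugs with a steel pin, 17 mm high, 56 mm wide. Origin: centre of the underside, x along its length, z up. Grip across the boot pad (along y), fingertips just above the plate, 10 mm above the underside.
- screw_1: forward-pressure screw, first; the two are alike and interchangeable. Bright silver steel, lying on its side: threaded shank and hexagonal head, 12 mm thick all along, 48 mm long. Origin on its axis at mid-length, 6 mm above what it lies on; x along the screw, head towards -x (it may be rolled about x to any angle). Grip across the shank at the origin, fingertips 3 mm above the support.
- screw_2: forward-pressure screw, second; the two are alike and interchangeable. Bright silver steel, lying on its side: threaded shank and hexagonal head, 12 mm thick all along, 48 mm long. Origin on its axis at mid-length, 6 mm above what it lies on; x along the screw, head towards -x (it may be rolled about x to any angle). Grip across the shank at the origin, fingertips 3 mm above the support.
- ferrule: dull bronze flanged ferrule standing upright on its flange: open tube 20 mm in diameter, 24 mm high, the flange at its foot 26 mm in diameter and 4 mm thick. Origin: centre of the underside, z up. Grip across the tube with the fingertips 6 mm above the underside.
- yellow_tray: yellow kit tray of painted steel, 190 (x) by 150 mm (y), fixed. Origin: centre of the underside, z up. Floor 4 mm thick, rim 12 mm high, 4 mm thick. White silhouettes on the floor, centred in tray coordinates: heel piece at x +42, y 0 mm, lengthwise along tray y; screw at x -50, y +36, along tray y; ferrule (round mark) at x -50, y -36. Either end of a part may point either way.
- red_tray: red kit tray of painted steel, 190 (x) by 150 mm (y), fixed. Origin: centre of the underside, z up. Floor 4 mm thick, rim 12 mm high, 4 mm thick. White silhouettes on the floor, centred in tray coordinates: brake pedal at x +42, y 0 mm, lengthwise along tray y; screw at x -50, y 0, along tray y. Either end of a part may point either way.
- grey_pedal: bystander: grey brake pedal of the same shape as the blue one (76 x 56 x 20 mm high), loose, to be left alone. Origin: centre of the underside, x along its length.
- toe: bystander: white toe piece with red wings, 76 x 66 x 43 mm high, loose, to be left alone. Origin: centre of the underside.
- grease: bystander: grease pot, cream with a green cap, 49 mm in diameter, 40 mm high, loose, to be left alone. Origin: centre of the underside.
Not all that is in view belongs to the job. Several things look just like the ferrule: the one meant starts farthest to the robot's left.

How it is judged:
At the end, for the whole second after the job is handed in: Each part rests on its tray's floor on its own silhouette: origin within 13 mm in tray x and y, heel, pedal and screws along it within 0.3 rad (either way round), heel, pedal and ferrule upright within 0.12 rad, all let go and at rest. Yellow: heel, ferrule, a screw. Red: blue pedal, a screw (x of heel in the frame of yellow_tray between 0.029 and 0.055 m and y of heel in the frame of yellow_tray between -0.013 and 0.013 m and z of each of heel, ferrule in the frame of yellow_tray below 0.009 m and linear speed of each of heel, ferrule, pedal below 0.02 m/s and angular speed of each of heel, ferrule, pedal below 0.3 rad/s and angle between the x axis of heel and the y axis of yellow_tray, either way round below 0.3 rad and angle between each of heel, ferrule, pedal's own z axis and vertical below 0.12 rad and x of ferrule in the frame of yellow_tray between -0.063 and -0.037 m and y of ferrule in the frame of yellow_tray between -0.049 and -0.023 m and x of pedal in the frame of red_tray between 0.029 and 0.055 m and y of pedal in the frame of red_tray between -0.013 and 0.013 m and z of pedal in the frame of red_tray below 0.009 m and angle between the x axis of pedal and the y axis of red_tray, either way round below 0.3 rad and (((x of screw_1 in the frame of yellow_tray between -0.063 and -0.037 m and y of screw_1 in the frame of yellow_tray between 0.023 and 0.049 m and z of screw_1 in the frame of yellow_tray below 0.015 m and linear speed of screw_1 below 0.02 m/s and angular speed of screw_1 below 0.3 rad/s and angle between the x axis of screw_1 and the y axis of yellow_tray, either way round below 0.3 rad) and (x of screw_2 in the frame of red_tray between -0.063 and -0.037 m and y of screw_2 in the frame of red_tray between -0.013 and 0.013 m and z of screw_2 in the frame of red_tray below 0.015 m and linear speed of screw_2 below 0.02 m/s and angular speed of screw_2 below 0.3 rad/s and angle between the x axis of screw_2 and the y axis of red_tray, either way round below 0.3 rad)) or ((x of screw_2 in the frame of yellow_tray between -0.063 and -0.037 m and y of screw_2 in the frame of yellow_tray between 0.023 and 0.049 m and z of screw_2 in the frame of yellow_tray below 0.015 m and linear speed of screw_2 below 0.02 m/s and angular speed of screw_2 below 0.3 rad/s and angle between the x axis of screw_2 and the y axis of yellow_tray, either way round below 0.3 rad) and (x of screw_1 in the frame of red_tray between -0.063 and -0.037 m and y of screw_1 in the frame of red_tray between -0.013 and 0.013 m and z of screw_1 in the frame of red_tray below 0.015 m and linear speed of screw_1 below 0.02 m/s and angular speed of screw_1 below 0.3 rad/s and angle between the x axis of screw_1 and the y axis of red_tray, either way round below 0.3 rad)))); the robot touches nothing.
It fails at once if the grey pedal is pushed more than 20 mm from where it stood (distance of grey_pedal from where it was at the start of the episode above 0.02 m).
It fails at once if the toe piece is pushed more than 20 mm from where it stood (distance of toe from where it was at the start of the episode above 0.02 m).
It fails at once if the grease pot is pushed more than 20 mm from where it stood (distance of grease from where it was at the start of the episode above 0.02 m).
It also fails if it takes over 109 s, if anything falls off the work surface, if the arm or the gripper's body presses on something with over 40 N, if the wrist force passes 120 N, or if a joint passes its speed limit or range.

ROBOT

A 6-joint arm with a two-finger parallel gripper is mounted at the origin on the work surface. World frame = base frame: x ahead of the robot, y to its left, z up, the work surface at z = 0. Lengths are in m, angles in rad, forces in N, time in s.
With the tool pointing down it reaches from about 0.35 to 0.775 m from the base axis. Payload 7.3 kg.
Tool frame: the origin (TCP) lies midway between the tips of the shut fingers; the grasp point (between the pads) lies 19 mm behind it (robot.tcp_to_grasp is the distance from the TCP to the grasp point, in m); x points along the fingers, z is the direction in which the jaws open and shut, and the axes are right-handed (so a half turn about x gives the same grasp; the last joint's range is limited). The gripper opens to 92 mm and grips with 3 to 60 N. Pads are 19 mm wide; open, the fingers measure 130 mm over their backs; the gripper's body (75 mm by 190 mm) begins 47 mm behind the grasp point.
Start: joints at [-1.271, 0.342, 1.524, -0, 1.275, -0.146], TCP at [0.226, -0.474, 0.227] pointing down, gripper open.
Joint ranges: [-2.53, 2.53], [-0.77, 2.02], [0.04, 2.7], [-1, 4.14], [0.28, 2.66], [-3.11, 3.11]. Speed limits (rad/s): [2.57, 2.57, 3.14, 3.14, 3.14, 3.14].

INTERFACE

Orientations are given as [roll, pitch, yaw] about the fixed x, y, z axes, in that order (R = Rz(yaw) Ry(pitch) Rx(roll)).
In Python, from cell import robot gives the robot as it stands.
- The arm moves only by the tool move_arm, never from a script. Its argument "deltas" is a list of rows, each an object with "dp": the shift along the tool's x, y, z in m, a list of three; "turn": the turn, a rotation vector about the tool's x, y, z in degrees, a list of three. A call has 1 to 10 rows; each row is the pose to reach, as a shift and turn from the pose commanded when the call began, along the tool's axes at that moment; what a row does not reach only later rows make up. A row lasts 1/10 s, in which the tool goes at most 50 mm and 8.59 degrees, less where a joint would pass 70% of its speed; a pose out of reach is approached as far as the arm can. A call with a gripper value outside its range is refused whole. "hand" is the finger opening in m, from 0 to 0.0918, set as the call begins (left out, the last holds). The fingers move at their own pace and stop on an object; "squeeze" is the grip in N (left out, the last holds). Time passes only in rows, so rows that repeat a pose let the fingers close. It gives the time, the measured TCP pose, the force and the opening at its end, in the units of the state.
- robot.observe(): the state, without advancing time (a new reading comes with each control period).
- robot.read_camera(name): name is "scene" or "top" or "wrist"; returns (picture, depth): 384x512x3 uint8, red, green, blue; 384x512 float32, m along the optical axis (not along the pixel's ray), 0 where there is no reading.
- robot.camera_info(name): a dict with "fx", "fy", "cx", "cy" (pixels), "R" (3x3) and "t" (3): a world point X has camera coordinates R X + t. Camera axes: x right, y down, z forward; pixel columns grow to the right and rows downward; lengths in m; the calibration is good to about 2 mm. The wrist camera is an equidistant fisheye: a pixel r from the principal point sees the ray r / f radians off the axis. A picture is of the moment at which its call begins: read the wrist's pose just before it. camera_info takes no time and is no camera call; for the wrist camera it gives the pose at the moment of the call.
- robot.hand_in(): hands the job in, once; it reports no verdict.
The state is a dict: "time": time; "qpos": joint angles; "qvel": joint speeds; "joint_efforts": joint torques, N m; "tool_pos": TCP position; "tool_rot": TCP orientation; "contact_force": force on the tool from outside, world axes, zero at the start; "torque": the same for the moment, N m; "opening": finger opening in m.
Only numpy, scipy, OpenCV 4.12 (cv2) and the standard library are available. Lean on these libraries where they do the work, as an engineer would, in place of code of your own. Each camera call takes 0.05 s, during which the arm holds its last target.

## Working session

There is one attempt and no reset: what is moved stays moved. The work goes in short steps, Python scripts to look and compute and a tool call to move; the robot and the scene stay as the last step left them, time stands still between calls to the robot, and variables do not carry over. Pictures are saved under pics/ and viewed, and the job is handed in when it is done.

Besides the shell and the picture viewer there is one more tool, called after "Emit:" as name([rows], argument=value, ...), one row to a line, values as JSON. move_arm: Moves the arm, as the interface text tells. Its arguments: {"type":"object","properties":{"deltas":{"type":"array"},"hand":{"type":"number"},"squeeze":{"type":"number"}},"required":["deltas"]}

```bash
ls; mkdir -p pics; python3 - <<'E'
from cell import robot
import cv2,json
print(robot.observe()); print(robot.tcp_to_grasp)
for n in("top","scene","wrist"):
    print(n,robot.camera_info(n))
    p,d=robot.read_camera(n)
    cv2.imwrite(f"pics/{n}0.png",p[:,:,::-1]); 
    import numpy as np; np.save(f"pics/{n}0.npy",d)
E
```

```text
pics
{'time': 0.0, 'qpos': array([-1.27099917e+00,  3.42752107e-01,  1.52505259e+00,  1.88431719e-06,
        1.27540107e+00, -1.45989688e-01]), 'qvel': array([ 0.00026754,  0.00042229, -0.00135824, -0.00027082,  0.00054059,
       -0.0009543 ]), 'joint_efforts': array([ 2.28540257e-04, -4.31238806e+01, -2.44224054e+01,  7.14641903e-02,
        5.59209217e-02, -1.12423395e-04]), 'tool_pos': array([ 0.22626186, -0.47327021,  0.22601731]), 'tool_rot': array([2.99448598, 1.56918322, 1.86947595]), 'contact_force': array([ 0.62090374, -0.38359921,  0.76408439]), 'torque': array([-0.0258651 , -0.02009671,  0.02257673]), 'opening': 0.09159468771281717}
0.0188
top {'fx': 352.2160387596031, 'fy': 352.2160387596031, 'cx': 256.0108718384491, 'cy': 194.27310120989435, 'R': array([[ 0.00625285, -0.99987889,  0.01425148],
       [-0.9942374 , -0.00774154, -0.10692086],
       [ 0.10701824, -0.01350079, -0.99416539]]), 't': array([-0.01783   ,  0.54181881,  0.77093359])}
scene {'fx': 411.29120911720423, 'fy': 411.29120911720423, 'cx': 251.46504240990856, 'cy': 195.13122554033666, 'R': array([[-0.6610463 ,  0.75024193, -0.01244324],
       [ 0.56912239,  0.49051471, -0.65992047],
       [-0.48899642, -0.44331972, -0.75123241]]), 't': array([ 0.3439853 , -0.26870182,  1.17519552])}
wrist {'fx': 297.3186396354542, 'fy': 297.3186396354542, 'cx': 256.70168013919243, 'cy': 197.113367776248, 'R': array([[ 0.43111492, -0.90229637, -0.00108975],
       [-0.86224189, -0.41233224,  0.29414461],
       [-0.26585495, -0.1258705 , -0.9557603 ]]), 't': array([-0.52501171, -0.03665839,  0.3913165 ])}
```

View pics/top0.png

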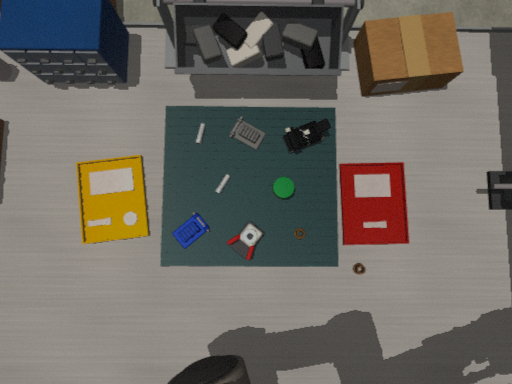

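View pics/scene0.png

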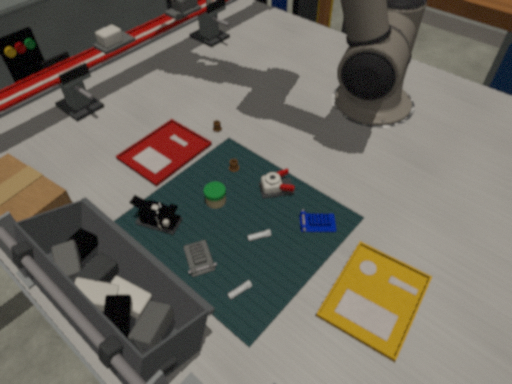

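View pics/wrist0.png

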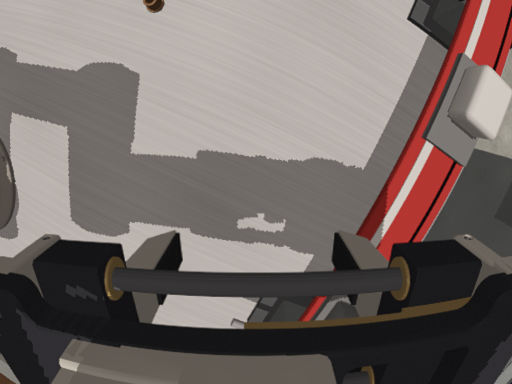

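```bash
python3 - <<'E'
import cv2
p=cv2.imread("pics/top0.png")
cv2.imwrite("pics/topA.png",cv2.resize(p[95:275,155:345],None,fx=4,fy=3.3*4/3.3 if 0 else 3.3,interpolation=cv2.INTER_CUBIC)[:600])
cv2.imwrite("pics/ferr.png",cv2.resize(p[200:300,270:400],None,fx=6,fy=6,interpolation=cv2.INTER_CUBIC))
s=cv2.imread("pics/scene0.png")
cv2.imwrite("pics/sceneA.png",cv2.resize(s[100:300,100:366],None,fx=3,fy=3,interpolation=cv2.INTER_CUBIC))
E
```

```text
(no output)
```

View pics/topA.png

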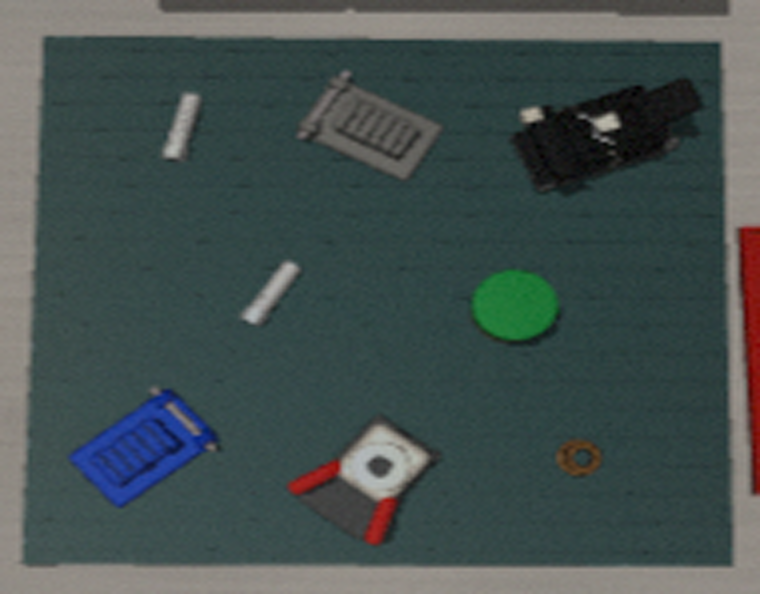

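View pics/ferr.png

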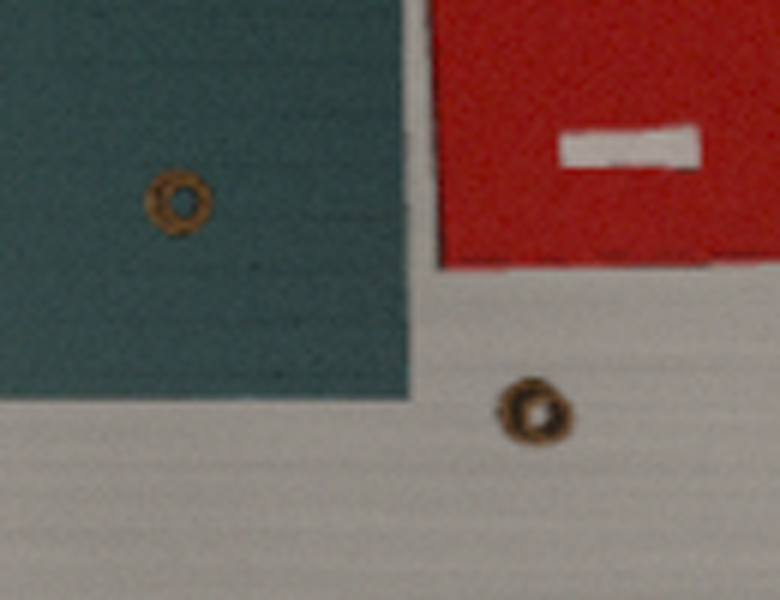

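View pics/sceneA.png

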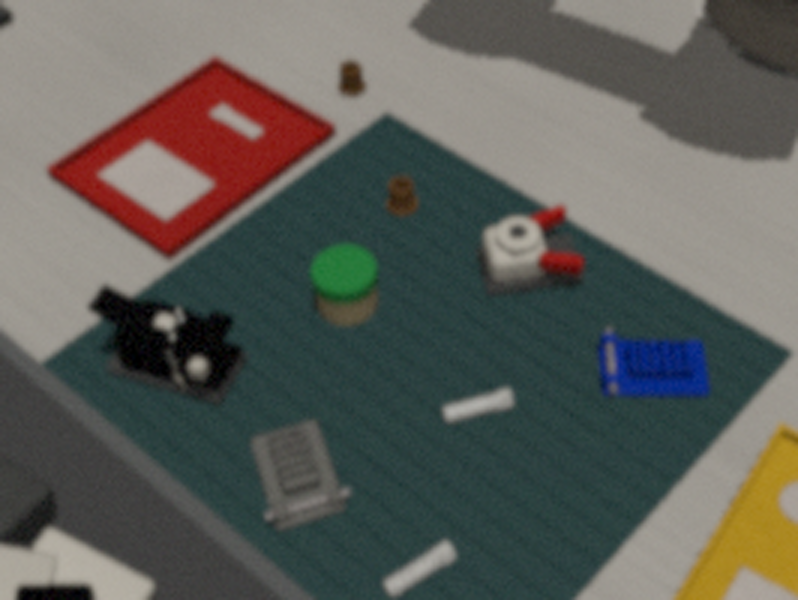

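In the pictures, the lookalikes (top-view pixels) are:
- **Ferrules:** (299,233) and (359,268). Image left is the robot's left, so I want (299,233).
- **Pedals:** blue (191,231) is wanted; grey (247,133) stays.
- **Screws:** (200,133) and (222,184) are both used.
- **Heel:** (307,136), with the crack visible; the black blocks in the bin at (230,30) and (313,52) are not it.

Next I measure positions.

```bash
cat > h.py <<'E'
import numpy as np,cv2
from cell import robot
def ray(ci,u,v):
    d=np.stack([(u-ci['cx'])/ci['fx'],(v-ci['cy'])/ci['fy'],np.ones_like(u,float)],-1)
    return -ci['R'].T@ci['t'], d@ci['R']
def onplane(ci,u,v,z):
    u=np.asarray(u,float);v=np.asarray(v,float)
    c,d=ray(ci,u,v); s=(z-c[2])/d[...,2]
    return c+s[...,None]*d
def cloud(ci,D):
    v,u=np.mgrid[:D.shape[0],:D.shape[1]].astype(float)
    c,d=ray(ci,u,v); return c+D[...,None]*d
def fishplane(ci,u,v,z):
    x=(np.asarray(u,float)-ci['cx'])/ci['fx'];y=(np.asarray(v,float)-ci['cy'])/ci['fy']
    r=np.hypot(x,y)+1e-9
    d=np.stack([np.sin(r)*x/r,np.sin(r)*y/r,np.cos(r)],-1)@ci['R']
    c=-ci['R'].T@ci['t']; s=(z-c[2])/d[...,2]
    return c+s[...,None]*d
E
cat > meas.py <<'E'
from h import *
ci=robot.camera_info("top");cs=robot.camera_info("scene")
D=np.load("pics/top0.npy");P=cloud(ci,D)
Ds=np.load("pics/scene0.npy");PS=cloud(cs,Ds)
p=cv2.imread("pics/top0.png");s=cv2.imread("pics/scene0.png")
hsv=cv2.cvtColor(p,cv2.COLOR_BGR2HSV);hs=cv2.cvtColor(s,cv2.COLOR_BGR2HSV)
print("table z",np.median(P[290:310,250:350,2]),"mat",np.median(P[200:220,240:270,2][:, :5]),"depth noise",P[290:310,250:350,2].std())
def rep(name,m,ci,z,P):
    m=m.astype(np.uint8)
    v,u=np.nonzero(m); W=onplane(ci,u,v,z)[:,:2].astype(np.float32)*1000
    (c,sz,a)=cv2.minAreaRect(W)
    print(name,len(u),"px",u.mean().round(1),v.mean().round(1),"mean",W.mean(0).round(1),"rect",np.round(c,1),np.round(sz,1),round(a,1),"zmed/max",np.median(P[v,u,2]).round(4),P[v,u,2].max().round(4))
def blob(m,u0,v0,r):
    M=np.zeros_like(m);M[v0-r:v0+r,u0-r:u0+r]=m[v0-r:v0+r,u0-r:u0+r]
    n,l,st,_=cv2.connectedComponentsWithStats(M.astype(np.uint8)*1)
    k=1+np.argmax(st[1:,4]); return l==k
H,S,V=[hsv[...,i].astype(int) for i in range(3)];H2,S2,V2=[hs[...,i].astype(int) for i in range(3)]
blue=(H>105)&(H<130)&(S>150)&(V>60)
rep("blue plate",blob(blue,191,231,28),ci,0.007,P)
blue2=(H2>105)&(H2<130)&(S2>150)&(V2>60)
rep("blue scene",blob(blue2,319,222,28),cs,0.007,PS)
wh=(S<50)&(V>120)
rep("screwA",blob(wh,200,133,16),ci,0.006,P)
rep("screwB",blob(wh,222,184,16),ci,0.006,P)
wh2=(S2<60)&(V2>110)
rep("screwA s",blob(wh2,240,289,20),cs,0.006,PS)
rep("screwB s",blob(wh2,259,235,20),cs,0.006,PS)
br=(H<25)&(S>90)&(V>30)
rep("ferr",blob(br,299,233,10),ci,0.012,P)
br2=(H2<25)&(S2>90)&(V2>20)
rep("ferr s",blob(br2,234,165,10),cs,0.012,PS)
ye=(H>18)&(H<32)&(S>150)
rep("yellow",blob(ye,113,200,50),ci,0.012,P)
re=((H<6)|(H>174))&(S>150)
rep("red",blob(re,373,204,50),ci,0.012,P)
for n,u,v,r in [("yheel",111,181,24),("yscrew",99,222,14),("yferr",130,219,10),("rped",372,186,20),("rscrew",375,225,14)]:
    rep(n,blob(wh,u,v,r),ci,0.004,P)
ye2=(H2>18)&(H2<32)&(S2>150); rep("yellow s",blob(ye2,376,300,62),cs,0.012,PS)
re2=((H2<6)|(H2>174))&(S2>120); rep("red s",blob(re2,164,151,48),cs,0.012,PS)
for n,u,v,r in [("yheel",365,313,40),("yscrew",404,284,16),("yferr",369,268,11),("rped",152,159,24),("rscrew",179,140,14)]:
    rep(n+" s",blob(wh2,u,v,r),cs,0.004,PS)
# clouds
for nm,PP in(("top",P),("scene",PS)):
  def cl(name,x0,x1,y0,y1,z0,z1):
    m=(PP[...,0]>x0)&(PP[...,0]<x1)&(PP[...,1]>y0)&(PP[...,1]<y1)&(PP[...,2]>z0)&(PP[...,2]<z1)
    W=PP[m][:,:2].astype(np.float32)*1000
    if len(W)<5: print(name,len(W));return
    c,sz,a=cv2.minAreaRect(W);print(nm,name,len(W),"mean",W.mean(0).round(1),np.round(c,1),np.round(sz,1),round(a,1),"zmax",PP[m][:,2].max().round(4))
  x=onplane(ci,307,136,0.02);
  cl("heel all",x[0]-.07,x[0]+.07,x[1]-.07,x[1]+.07,.005,.1)
  cl("heel hi",x[0]-.07,x[0]+.07,x[1]-.07,x[1]+.07,.038,.1)
  x=onplane(ci,299,233,0.01); cl("ferr",x[0]-.03,x[0]+.03,x[1]-.03,x[1]+.03,.012,.1)
  x=onplane(ci,191,231,0.01); cl("blue top",x[0]-.06,x[0]+.06,x[1]-.06,x[1]+.06,.013,.1)
  x=onplane(ci,283,188,0.04); cl("grease",x[0]-.05,x[0]+.05,x[1]-.05,x[1]+.05,.01,.1)
  x=onplane(ci,249,237,0.03); cl("toe",x[0]-.06,x[0]+.06,x[1]-.06,x[1]+.06,.008,.1)
  x=onplane(ci,247,133,0.01); cl("grey",x[0]-.06,x[0]+.06,x[1]-.06,x[1]+.06,.005,.1)
E
python3 meas.py
```

```text
table z 0.0003001448789030081 mat 0.0014382822459658162 depth noise 0.05204835826300375
blue plate 643 px 189.8 230.9 mean [458.3 137.6] rect [459.5 136. ] [48.  75.9] 40.2 zmed/max 0.0088 0.8246
blue scene 645 px 318.5 222.1 mean [461.3 139.8] rect [463.1 137.7] [53.8 77.5] 38.7 zmed/max 0.0078 0.7098
screwA 70 px 199.7 133.0 mean [690.  120.4] rect [690.1 120.3] [ 8.8 45.9] 76.4 zmed/max 0.0111 0.0154
screwB 77 px 222.0 183.4 mean [569.4  65.5] rect [569.8  65.1] [ 9.1 47.5] 57.4 zmed/max 0.0113 0.8246
screwA s 169 px 239.8 288.7 mean [688.7 119. ] rect [688.9 119.4] [14.4 50.6] 78.2 zmed/max 0.0095 0.014
screwB s 132 px 259.4 234.4 mean [568.2  64.6] rect [568.8  64.9] [15.3 50.6] 60.3 zmed/max 0.0092 0.7098
ferr 74 px 299.0 233.3 mean [ 454.3 -113.5] rect [ 455.1 -113.6] [23.  22.9] 89.7 zmed/max 0.0121 0.0267
ferr s 97 px 233.4 165.4 mean [ 457.3 -113.4] rect [ 456.2 -114.2] [41.5 21.6] 42.6 zmed/max 0.0143 0.0238
yellow 4045 px 111.6 201.8 mean [524.1 318. ] rect [531.9 318.2] [189.7 151.3] 7.6 zmed/max 0.0046 0.8246
red 4175 px 373.8 206.1 mean [ 518.6 -288.1] rect [ 526.4 -28
[... 1716 characters left out ...]
 mean [439.3   5.5] [439.8   4.7] [63.1 74.3] 51.5 zmax 0.0472
top grey 606 mean [687.4   7.2] [685.9   8.3] [95.9 72.7] 46.5 zmax 0.0245
scene heel all 1167 mean [ 688.1 -118.1] [ 683.1 -128.8] [51.9 99.5] 18.9 zmax 0.0618
scene heel hi 728 mean [ 686.4 -124.3] [ 683.9 -130.7] [51.9 95.3] 19.1 zmax 0.0618
scene ferr 61 mean [ 456.7 -113.7] [ 456.7 -114.4] [19.8 18.6] 67.7 zmax 0.0238
scene blue top 291 mean [465.4 136.1] [467.9 135.9] [50.6 63.8] 39.9 zmax 0.0219
scene grease 441 mean [564.2 -69. ] [560.2 -73.8] [48.5 47.6] 56.9 zmax 0.0423
scene toe 564 mean [449.5  10.2] [441.9   6.6] [64.5 73.2] 51.6 zmax 0.0445
scene grey 685 mean [694.6  13.6] [691.7   9. ] [75.3 55.6] 61.3 zmax 0.0224
```

```bash
cat >> h.py <<'E'
from scipy.spatial.transform import Rotation as Ro
def plan(x,y,z,jaw,obs=None):
    """target TCP mm, jaw direction deg (mod 180). prints dp (m) and turn (deg) in current tool axes"""
    o=obs or robot.observe(); R0=Ro.from_euler('xyz',o['tool_rot']).as_matrix()
    best=None
    for k in(0,180):
        a=np.radians(jaw+k); zt=np.array([np.cos(a),np.sin(a),0]);xt=np.array([0,0,-1.]);yt=np.cross(zt,xt)
        R=np.stack([xt,yt,zt],1)
        rv=Ro.from_matrix(R0.T@R).as_rotvec(degrees=True)
        c=(np.array([x,y,z])/1000-o['tool_pos'])@R0
        dq6=rv[0]
        q=np.degrees(o['qpos'][5])
        print("jaw",jaw+k,"dp",c.round(4).tolist(),"turn",rv.round(1).tolist(),"q6 now",q.round(0))
    zc=R0[:,2];print("now",(o['tool_pos']*1000).round(1),"jaw",np.degrees(np.arctan2(zc[1],zc[0])).round(1),"t",round(o['time'],2),"open",round(o['opening'],4),"F",o['contact_force'].round(1))
E
python3 - <<'E'
from h import *
ci=robot.camera_info("top");P=cloud(ci,np.load("pics/top0.npy"))
m=(P[...,0]<0.95)&(P[...,2]>0.06)&(P[...,2]<.4)&(P[...,0]>.5)&(abs(P[...,1])<.5)
for y0 in np.arange(-.4,.4,.1):
    k=m&(P[...,1]>y0)&(P[...,1]<y0+.1)
    if k.any(): print(y0.round(1),k.sum(),"xmin",P[k][:,0].min().round(3),"z at", P[k][P[k][:,0].argmin()].round(3), "zmax",P[k][:,2].max().round(3))
plan(460,137,150,130)
E
```

```text
-0.4 2967 xmin 0.789 z at [ 0.789 -0.307  0.068] zmax 0.096
-0.3 1868 xmin 0.787 z at [ 0.787 -0.271  0.078] zmax 0.171
-0.2 3129 xmin 0.689 z at [ 0.689 -0.176  0.061] zmax 0.172
-0.1 2893 xmin 0.782 z at [ 0.782 -0.032  0.127] zmax 0.174
-0.0 3205 xmin 0.781 z at [0.781 0.02  0.127] zmax 0.173
0.1 2190 xmin 0.782 z at [0.782 0.135 0.127] zmax 0.173
0.2 941 xmin 0.814 z at [0.814 0.299 0.106] zmax 0.161
0.3 3850 xmin 0.8 z at [0.8   0.376 0.076] zmax 0.164
jaw 130 dp [0.0768, 0.474, -0.4499] turn [165.5, -0.0, 0.1] q6 now -8.0
jaw 310 dp [0.0768, 0.474, -0.4499] turn [-14.5, -0.1, -0.0] q6 now -8.0
now [ 226.3 -473.4  226.2] jaw -64.5 t 0.15 open 0.0921 F [ 0.2 -0.2  0.4]
```

```bash
python3 -c "
from h import *
plan(456,-114,90,7.5)"
```

```text
jaw 7.5 dp [0.1365, 0.3622, -0.2251] turn [-72.0, -0.0, -0.0] q6 now -8.0
jaw 187.5 dp [0.1365, 0.3622, -0.2251] turn [108.0, -0.1, 0.1] q6 now -8.0
now [ 226.3 -473.4  226.2] jaw -64.5 t 0.15 open 0.0921 F [ 0.2 -0.2  0.4]
```

Emit:
move_arm([
  {"dp":[0.1365,0.3622,-0.2251],"turn":[-72,0,0]},
  {"dp":[0.1365,0.3622,-0.2251],"turn":[-72,0,0]},
  {"dp":[0.1365,0.3622,-0.2251],"turn":[-72,0,0]},
  {"dp":[0.1365,0.3622,-0.2251],"turn":[-72,0,0]},
  {"dp":[0.1365,0.3622,-0.2251],"turn":[-72,0,0]},
  {"dp":[0.1365,0.3622,-0.2251],"turn":[-72,0,0]},
  {"dp":[0.1365,0.3622,-0.2251],"turn":[-72,0,0]},
  {"dp":[0.1365,0.3622,-0.2251],"turn":[-72,0,0]},
  {"dp":[0.1365,0.3622,-0.2251],"turn":[-72,0,0]},
  {"dp":[0.1365,0.3622,-0.2251],"turn":[-72,0,0]},
], hand=0.05)

```text
time: 1.15
tool_pos: [0.457, -0.1098, 0.0884]
tool_rot: [2.289, 1.568, 2.427]
contact_force: [-0.4, -0.3, -0.5]
opening: 0.0499
```

```bash
python3 -c "
from h import *
plan(456,-114,8,7.5)
ci=robot.camera_info('wrist');p,d=robot.read_camera('wrist');cv2.imwrite('pics/w1.png',p[:,:,::-1]);np.save('pics/w1.npy',d)
print(robot.observe()['qvel'].round(3))
import pickle;pickle.dump(ci,open('pics/w1.pkl','wb'))
c=-ci['R'].T@ci['t'];print(c,ci['R'][2])
"
```

```text
jaw 7.5 dp [0.0804, -0.0043, -0.0014] turn [0.5, -0.1, -0.1] q6 now -31.0
jaw 187.5 dp [0.0804, -0.0043, -0.0014] turn [-179.5, 0.2, -0.2] q6 now -31.0
now [ 457.  -109.8   88.4] jaw 8.0 t 1.15 open 0.0499 F [-0.4 -0.3 -0.5]
[-0.069 -0.027 -0.002 -0.015  0.008 -0.011]
[ 0.44657381 -0.03140179  0.24668728] [ 0.03903078 -0.28997656 -0.95623752]
```

View pics/w1.png

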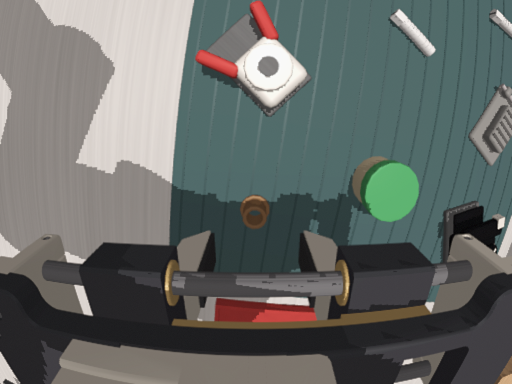

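The wrist view shows the wanted ferrule at (255,211), between the fingers, with no other ferrule near it. The toe is at (265,65) and the grease pot at (389,190).

```bash
python3 -c "
from h import *
import pickle;ci=pickle.load(open('pics/w1.pkl','rb'))
p=cv2.imread('pics/w1.png');cv2.imwrite('pics/w1c.png',cv2.resize(p[180:250,200:310],None,fx=7,fy=7))
h=cv2.cvtColor(p,cv2.COLOR_BGR2HSV).astype(int)
m=(h[...,0]<25)&(h[...,1]>80)&(h[...,2]>25);m[:190]=0;m[235:]=0;m[:,:235]=0;m[:,275:]=0
v,u=np.nonzero(m);print(u.min(),u.max(),v.min(),v.max())
for z in(.014,.0255):print(z,fishplane(ci,(u.min()+u.max())/2,(v.min()+v.max())/2,z)*1000)
print(fishplane(ci,254.5,212.5,.0255))
plan(456,-114,8,7.5)
"
```

```text
240 268 195 228
0.014 [ 455.57866458 -114.66406963   14.        ]
0.0255 [ 455.13362175 -110.54903486   25.5       ]
[ 0.45563943 -0.11132744  0.0255    ]
jaw 7.5 dp [0.0812, -0.0021, -0.0005] turn [0.3, -0.1, -0.1] q6 now -31.0
jaw 187.5 dp [0.0812, -0.0021, -0.0005] turn [-179.7, 0.1, -0.2] q6 now -31.0
now [ 456.4 -111.9   89.2] jaw 7.8 t 1.2 open 0.0496 F [-0.5  0.1 -0.2]
```

View pics/w1c.png

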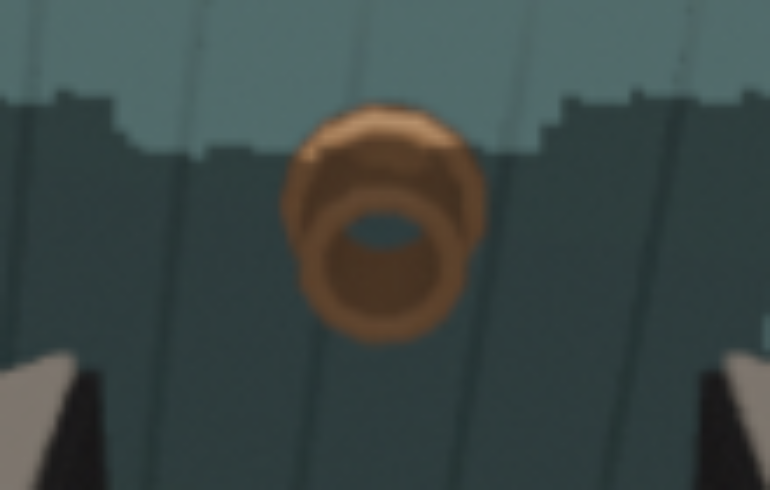

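Emit:
move_arm([
  {"dp":[0.045,0,0],"turn":[0,0,0]},
  {"dp":[0.072,0,0],"turn":[0,0,0]},
  {"dp":[0.082,0,0],"turn":[0,0,0]},
  {"dp":[0.082,0,0],"turn":[0,0,0]},
  {"dp":[0.082,0,0],"turn":[0,0,0]},
  {"dp":[0.082,0,0],"turn":[0,0,0]},
])

```text
time: 1.8
tool_pos: [0.457, -0.1152, 0.0096]
tool_rot: [-0.571, 1.568, -0.44]
contact_force: [-0.6, -0.1, 0.1]
opening: 0.0499
```

Emit:
move_arm([
  {"dp":[0,0,0],"turn":[0,0,0]},
  {"dp":[0,0,0],"turn":[0,0,0]},
  {"dp":[0,0,0],"turn":[0,0,0]},
  {"dp":[0,0,0],"turn":[0,0,0]},
  {"dp":[0,0,0],"turn":[0,0,0]},
  {"dp":[0,0,0],"turn":[0,0,0]},
], hand=0.01, squeeze=20)

```text
time: 2.4
tool_pos: [0.4562, -0.1144, 0.0083]
tool_rot: [-0.81, 1.571, -0.678]
contact_force: [0.2, -0.1, 2.6]
opening: 0.0193
```

```bash
python3 -c "
from h import *
plan(487.3,277.1,60,7.5)"
```

```text
jaw 7.5 dp [-0.0517, 0.3841, 0.0822] turn [0.0, 0.0, 0.0] q6 now -31.0
jaw 187.5 dp [-0.0517, 0.3841, 0.0822] turn [-180.0, -0.0, 0.0] q6 now -31.0
now [ 456.2 -114.4    8.3] jaw 7.5 t 2.4 open 0.0193 F [ 0.2 -0.1  2.6]
```

Emit:
move_arm([
  {"dp":[-0.04,0,0],"turn":[0,0,0]},
  {"dp":[-0.085,0,0],"turn":[0,0,0]},
  {"dp":[-0.085,0.384,0.0822],"turn":[0,0,0]},
  {"dp":[-0.085,0.384,0.0822],"turn":[0,0,0]},
  {"dp":[-0.085,0.384,0.0822],"turn":[0,0,0]},
  {"dp":[-0.085,0.384,0.0822],"turn":[0,0,0]},
  {"dp":[-0.085,0.384,0.0822],"turn":[0,0,0]},
  {"dp":[-0.085,0.384,0.0822],"turn":[0,0,0]},
  {"dp":[-0.085,0.384,0.0822],"turn":[0,0,0]},
  {"dp":[-0.085,0.384,0.0822],"turn":[0,0,0]},
])

```text
time: 3.4
tool_pos: [0.4868, 0.2796, 0.093]
tool_rot: [3.113, 1.571, -3.037]
contact_force: [0.3, -0.6, -1.3]
opening: 0.0194
```

Emit:
move_arm([
  {"dp":[0,0,0],"turn":[0,0,0]},
  {"dp":[0,0,0],"turn":[0,0,0]},
  {"dp":[0,0,0],"turn":[0,0,0]},
  {"dp":[0,0,0],"turn":[0,0,0]},
  {"dp":[0,0,0],"turn":[0,0,0]},
])

```text
time: 3.9
tool_pos: [0.4874, 0.2759, 0.0933]
tool_rot: [-2.066, 1.571, -1.936]
contact_force: [0.1, -0.2, -0.9]
opening: 0.0191
```

```bash
python3 -c "
from h import *
plan(487.3,277.1,11.5,7.5)
ci=robot.camera_info('wrist');p,d=robot.read_camera('wrist');cv2.imwrite('pics/w2.png',p[:,:,::-1])
import pickle;pickle.dump(ci,open('pics/w2.pkl','wb'))
plan(487.3,277.1,11.5,7.5)
"
```

```text
jaw 7.5 dp [0.0818, 0.0012, 0.0] turn [-0.1, -0.0, 0.0] q6 now 14.0
jaw 187.5 dp [0.0818, 0.0012, 0.0] turn [179.9, 0.0, 0.0] q6 now 14.0
now [487.4 275.9  93.3] jaw 7.4 t 3.9 open 0.0191 F [ 0.1 -0.2 -0.9]
jaw 7.5 dp [0.0818, 0.0011, -0.0] turn [-0.0, 0.0, 0.0] q6 now 14.0
jaw 187.5 dp [0.0818, 0.0011, -0.0] turn [180.0, 0.0, -0.0] q6 now 14.0
now [487.5 276.1  93.3] jaw 7.5 t 3.95 open 0.0196 F [ 0.1 -0.9 -0.5]
```

View pics/w2.png

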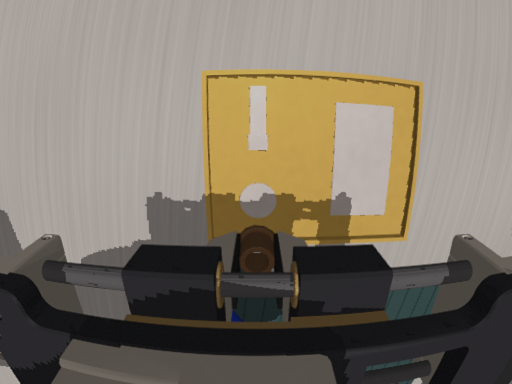

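```bash
python3 -c "
from h import *
import pickle;ci=pickle.load(open('pics/w2.pkl','rb'))
p=cv2.imread('pics/w2.png');h=cv2.cvtColor(p,cv2.COLOR_BGR2HSV).astype(int)
m=((h[...,1]<60)&(h[...,2]>90)).astype(np.uint8)
n,l,st,ce=cv2.connectedComponentsWithStats(m)
for u,v in((258,200),(258,118),(361,160)):
  k=l[v,u];vv,uu=np.nonzero(l==k);W=fishplane(ci,uu,vv,.004)[:,:2].astype(np.float32)*1000
  c,s,a=cv2.minAreaRect(W);print(np.round(c,1),np.round(s,1),round(a,1),W.mean(0))
"
```

```text
[488.5 276.2] [30.7 31.2] 7.4 [488.47388 276.4991 ]
[479.1 346.9] [15.8 52.7] 7.8 [479.3396 346.14  ]
[575.3 324. ] [ 54.3 100.1] 7.5 [574.2662 325.4812]
```

Emit:
move_arm([
  {"dp":[0.04,0.001,0],"turn":[0,0,0]},
  {"dp":[0.065,0.001,0],"turn":[0,0,0]},
  {"dp":[0.078,0.001,0],"turn":[0,0,0]},
  {"dp":[0.082,0.001,0],"turn":[0,0,0]},
  {"dp":[0.082,0.001,0],"turn":[0,0,0]},
  {"dp":[0.082,0.001,0],"turn":[0,0,0]},
  {"dp":[0.082,0.001,0],"turn":[0,0,0]},
  {"dp":[0.082,0.001,0],"turn":[0,0,0]},
])

```text
time: 4.75
tool_pos: [0.4878, 0.2781, 0.0118]
tool_rot: [0.088, 1.569, 0.22]
contact_force: [0.8, -0.7, 3.6]
opening: 0.0189
```

Emit:
move_arm([
  {"dp":[0,0,0],"turn":[0,0,0]},
  {"dp":[0,0,0],"turn":[0,0,0]},
  {"dp":[0,0,0],"turn":[0,0,0]},
  {"dp":[0,0,0],"turn":[0,0,0]},
], hand=0.032)

```text
time: 5.15
tool_pos: [0.4869, 0.278, 0.011]
tool_rot: [-2.712, 1.57, -2.581]
contact_force: [0.0, -0.0, -0.4]
opening: 0.032
```

Emit:
move_arm([
  {"dp":[-0.03,0,0],"turn":[0,0,0]},
  {"dp":[-0.08,0,0],"turn":[0,0,0]},
  {"dp":[-0.08,0,0],"turn":[0,0,0]},
  {"dp":[-0.08,0,0],"turn":[0,0,0]},
  {"dp":[-0.08,0,0],"turn":[0,0,0]},
])

```text
time: 5.65
tool_pos: [0.4864, 0.2778, 0.0903]
tool_rot: [-2.846, 1.569, -2.715]
contact_force: [0.7, -0.7, -0.6]
opening: 0.0318
```

```bash
python3 -c "
from h import *
plan(569,65,90,58.5)
plan(569,65,90,63)
"
```

```text
jaw 58.5 dp [0.0003, -0.2218, 0.054] turn [-51.0, -0.1, -0.0] q6 now 14.0
jaw 238.5 dp [0.0003, -0.2218, 0.054] turn [129.0, -0.0, 0.1] q6 now 14.0
now [486.4 277.8  90.3] jaw 7.5 t 5.65 open 0.0318 F [ 0.7 -0.7 -0.6]
jaw 63 dp [0.0003, -0.2218, 0.054] turn [-55.5, -0.1, -0.0] q6 now 14.0
jaw 243 dp [0.0003, -0.2218, 0.054] turn [124.5, -0.0, 0.1] q6 now 14.0
now [486.4 277.8  90.3] jaw 7.5 t 5.65 open 0.0318 F [ 0.7 -0.7 -0.6]
```

Emit:
move_arm([
  {"dp":[0,-0.222,0.054],"turn":[-51,0,0]},
  {"dp":[0,-0.222,0.054],"turn":[-51,0,0]},
  {"dp":[0,-0.222,0.054],"turn":[-51,0,0]},
  {"dp":[0,-0.222,0.054],"turn":[-51,0,0]},
  {"dp":[0,-0.222,0.054],"turn":[-51,0,0]},
  {"dp":[0,-0.222,0.054],"turn":[-51,0,0]},
  {"dp":[0,-0.222,0.054],"turn":[-51,0,0]},
  {"dp":[0,-0.222,0.054],"turn":[-51,0,0]},
  {"dp":[0,-0.222,0.054],"turn":[-51,0,0]},
  {"dp":[0,-0.222,0.054],"turn":[-51,0,0]},
], hand=0.036)

```text
time: 6.65
tool_pos: [0.5694, 0.0654, 0.0906]
tool_rot: [2.156, 1.57, -3.106]
contact_force: [-0.3, 0.3, -0.3]
opening: 0.0357
```

Emit:
move_arm([
  {"dp":[0,0,0],"turn":[0,0,0]},
  {"dp":[0,0,0],"turn":[0,0,0]},
])

```text
time: 6.85
tool_pos: [0.5697, 0.0653, 0.0912]
tool_rot: [-2.339, 1.571, -1.317]
contact_force: [0.1, 0.2, -0.4]
opening: 0.0361
```

```bash
python3 -c "
from h import *
plan(569,65,4.5,58.5)
ci=robot.camera_info('wrist');p,d=robot.read_camera('wrist');cv2.imwrite('pics/w3.png',p[:,:,::-1])
import pickle;pickle.dump(ci,open('pics/w3.pkl','wb'))
h=cv2.cvtColor(p[:,:,::-1].copy(),cv2.COLOR_BGR2HSV).astype(int)
m=((h[...,1]<60)&(h[...,2]>120)).astype(np.uint8)
n,l,st,ce=cv2.connectedComponentsWithStats(m)
for k in range(1,n):
  if 60<st[k,4]<3000:
    vv,uu=np.nonzero(l==k);W=fishplane(ci,uu,vv,.0075)[:,:2].astype(np.float32)*1000
    c,s,a=cv2.minAreaRect(W);print(ce[k].round(),st[k,4],np.round(c,1),np.round(s,1),round(a,1),W.mean(0))
"
```

```text
jaw 58.5 dp [0.0867, 0.0004, -0.0006] turn [0.1, -0.0, 0.0] q6 now -60.0
jaw 238.5 dp [0.0867, 0.0004, -0.0006] turn [-179.9, -0.0, -0.0] q6 now -60.0
now [569.7  65.3  91.2] jaw 58.6 t 6.85 open 0.0361 F [ 0.1  0.2 -0.4]
[408.  17.] 179 [492.6 269.5] [31.2 19.4] 38.3 [493.68387 267.64243]
[507.   8.] 177 [529.1 406.5] [24.8 27.7] 77.3 [524.43835 406.80896]
[314.  33.] 90 [471.2 179.2] [ 1.9 34.7] 0.1 [471.2608  179.86044]
[314.  60.] 155 [490.6 167.5] [ 2.1 58.1] 0.1 [490.65393 167.73976]
[302.  94.] 278 [510.2 142.2] [  2.2 109.4] 0.1 [510.22223 144.1426 ]
[249.  83.] 210 [481.  112.2] [28.4  4.9] 40.5 [481.0051  112.25517]
[330. 105.] 140 [529.8 160.2] [ 1.7 72. ] 0.2 [529.7594  160.37347]
[111. 133.] 2175 [447.1 -11.8] [55.1 48.5] 52.9 [448.64856  -11.209715]
[256. 203.] 735 [571.4  63. ] [12.6 50. ] 58.9 [569.92346  64.10611]
[ 22. 248.] 1039 [ 455.8 -204.4] [147.   72.6] 85.8 [ 474.11426 -204.27274]
[207. 250.] 651 [583.6  -0.7] [22.2 44.6] 42.2 [585.4849      1.6913496]
[306. 250.] 649 [634.5  82.8] [22.6 44.6] 74.8 [633.09247  79.78344]
[ 69. 276.] 110 [ 535.4 -161.8] [25.7 11.6] 58.8 [ 534.96924 -161.28244]
[425. 280.] 189 [744.2 177. ] [31.5 12.7] 57.8 [742.94586 175.47849]
[423. 301.] 706 [771.4 163.7] [39.6 43.8] 58.9 [771.819   165.49213]
[266. 311.] 728 [677.9  12.6] [70.2 23.7] 58.0 [675.22876   12.284157]
[  6. 373.] 341 [ 626.6 -539.3] [ 49.4 157. ] 22.9 [ 616.5713  -535.19696]
[396. 363.] 70 [859.5 106.4] [31.3  8.6] 59.2 [858.0616  105.06399]
```

View pics/w3.png

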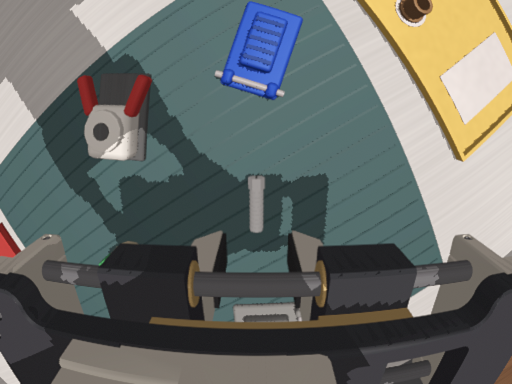

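The wrist view shows screw B at (256,203), lined up between the fingers. The placed ferrule stands on its mark at (413,8).

Emit:
move_arm([
  {"dp":[0.045,-0.001,-0.0005],"turn":[0,0,0]},
  {"dp":[0.075,-0.001,-0.0005],"turn":[0,0,0]},
  {"dp":[0.0865,-0.001,-0.0005],"turn":[0,0,0]},
  {"dp":[0.0865,-0.001,-0.0005],"turn":[0,0,0]},
  {"dp":[0.0865,-0.001,-0.0005],"turn":[0,0,0]},
  {"dp":[0.0865,-0.001,-0.0005],"turn":[0,0,0]},
])

```text
time: 7.5
tool_pos: [0.5717, 0.0641, 0.0064]
tool_rot: [-1.068, 1.568, -0.046]
contact_force: [-0.6, 0.6, 0.1]
opening: 0.0362
```

Emit:
move_arm([
  {"dp":[0,0,0],"turn":[0,0,0]},
  {"dp":[0,0,0],"turn":[0,0,0]},
  {"dp":[0,0,0],"turn":[0,0,0]},
  {"dp":[0,0,0],"turn":[0,0,0]},
  {"dp":[0,0,0],"turn":[0,0,0]},
], hand=0.004, squeeze=25)

```text
time: 8.0
tool_pos: [0.5705, 0.0641, 0.005]
tool_rot: [-1.146, 1.57, -0.125]
contact_force: [-0.4, -0.2, 2.5]
opening: 0.0103
```

```bash
python3 -c "
from h import *
plan(479,347.5,90,7.5)"
```

```text
jaw 7.5 dp [-0.0851, 0.226, 0.194] turn [51.0, 0.0, 0.0] q6 now -60.0
jaw 187.5 dp [-0.0851, 0.226, 0.194] turn [-129.0, -0.0, 0.0] q6 now -60.0
now [570.5  64.1   5. ] jaw 58.5 t 8.0 open 0.0103 F [-0.4 -0.2  2.5]
```

Emit:
move_arm([
  {"dp":[-0.04,0,0],"turn":[0,0,0]},
  {"dp":[-0.085,0,0],"turn":[0,0,0]},
  {"dp":[-0.085,0.226,0.194],"turn":[51,0,0]},
  {"dp":[-0.085,0.226,0.194],"turn":[51,0,0]},
  {"dp":[-0.085,0.226,0.194],"turn":[51,0,0]},
  {"dp":[-0.085,0.226,0.194],"turn":[51,0,0]},
  {"dp":[-0.085,0.226,0.194],"turn":[51,0,0]},
  {"dp":[-0.085,0.226,0.194],"turn":[51,0,0]},
  {"dp":[-0.085,0.226,0.194],"turn":[51,0,0]},
  {"dp":[-0.085,0.226,0.194],"turn":[51,0,0]},
])

```text
time: 9.0
tool_pos: [0.4773, 0.3502, 0.0894]
tool_rot: [2.276, 1.57, 2.411]
contact_force: [-0.4, 1.1, -1.4]
opening: 0.0098
```

Emit:
move_arm([
  {"dp":[0,0,0],"turn":[0,0,0]},
  {"dp":[0,0,0],"turn":[0,0,0]},
  {"dp":[0,0,0],"turn":[0,0,0]},
  {"dp":[0,0,0],"turn":[0,0,0]},
  {"dp":[0,0,0],"turn":[0,0,0]},
])

```text
time: 9.5
tool_pos: [0.4792, 0.3469, 0.0897]
tool_rot: [-1.238, 1.571, -1.108]
contact_force: [-0.3, 0.6, -0.0]
opening: 0.0099
```

```bash
python3 -c "
from h import *
plan(479,347.5,8,7.5)
ci=robot.camera_info('wrist');p,d=robot.read_camera('wrist');cv2.imwrite('pics/w4.png',p[:,:,::-1])
"
```

```text
jaw 7.5 dp [0.0817, 0.0007, -0.0001] turn [-0.0, 0.0, 0.0] q6 now 21.0
jaw 187.5 dp [0.0817, 0.0007, -0.0001] turn [180.0, 0.0, -0.0] q6 now 21.0
now [479.2 346.9  89.7] jaw 7.5 t 9.5 open 0.0099 F [-0.3  0.6 -0. ]
```

View pics/w4.png

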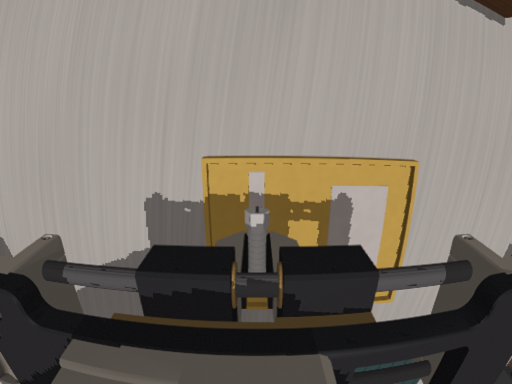

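The screw is held level along its mark, with the head at (257,216). I'll lower it now.

Emit:
move_arm([
  {"dp":[0.04,0.0005,0],"turn":[0,0,0]},
  {"dp":[0.065,0.0005,0],"turn":[0,0,0]},
  {"dp":[0.078,0.0005,0],"turn":[0,0,0]},
  {"dp":[0.082,0.0005,0],"turn":[0,0,0]},
  {"dp":[0.082,0.0005,0],"turn":[0,0,0]},
  {"dp":[0.082,0.0005,0],"turn":[0,0,0]},
  {"dp":[0.082,0.0005,0],"turn":[0,0,0]},
  {"dp":[0.082,0.0005,0],"turn":[0,0,0]},
])

```text
time: 10.35
tool_pos: [0.4793, 0.3482, 0.0081]
tool_rot: [0.281, 1.57, 0.413]
contact_force: [1.4, 0.4, 2.1]
opening: 0.0103
```

Emit:
move_arm([
  {"dp":[0,0,0],"turn":[0,0,0]},
  {"dp":[0,0,0],"turn":[0,0,0]},
  {"dp":[0,0,0],"turn":[0,0,0]},
  {"dp":[0,0,0],"turn":[0,0,0]},
], hand=0.024)

```text
time: 10.75
tool_pos: [0.4787, 0.348, 0.0076]
tool_rot: [-2.406, 1.571, -2.274]
contact_force: [0.5, 0.1, 0.4]
opening: 0.0237
```

Emit:
move_arm([
  {"dp":[-0.03,0,0],"turn":[0,0,0]},
  {"dp":[-0.08,0,0],"turn":[0,0,0]},
  {"dp":[-0.08,0,0],"turn":[0,0,0]},
  {"dp":[-0.08,0,0],"turn":[0,0,0]},
  {"dp":[-0.08,0,0],"turn":[0,0,0]},
])

```text
time: 11.25
tool_pos: [0.4781, 0.3476, 0.0867]
tool_rot: [-2.722, 1.569, -2.59]
contact_force: [-0.4, 0.4, -0.6]
opening: 0.0241
```

```bash
python3 -c "
from h import *
plan(689.5,120,90,77)
p,d=robot.read_camera('top');cv2.imwrite('pics/t2.png',p[:,:,::-1]);cv2.imwrite('pics/t2c.png',cv2.resize(p[100:300,60:345,::-1],None,fx=2.7,fy=2.7))
"
```

```text
jaw 77 dp [-0.0034, -0.2534, 0.1797] turn [-69.5, -0.1, -0.0] q6 now 21.0
jaw 257 dp [-0.0034, -0.2534, 0.1797] turn [110.5, -0.0, 0.1] q6 now 21.0
now [478.1 347.6  86.7] jaw 7.5 t 11.25 open 0.0241 F [-0.4  0.4 -0.6]
```

View pics/t2c.png

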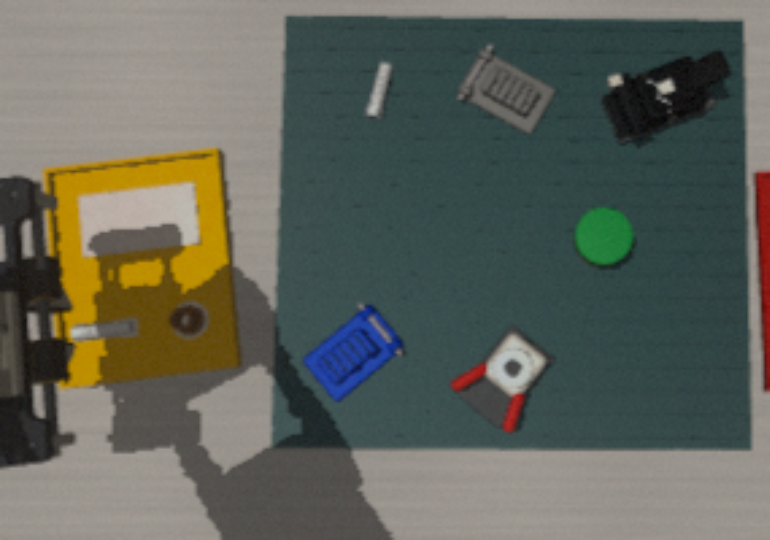

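The top view (crop) shows the ferrule at (188,319) and the first screw at (103,328), both on their marks. Next is screw A.

Emit:
move_arm([
  {"dp":[-0.0034,-0.2534,0.1797],"turn":[-69.5,0,0]},
  {"dp":[-0.0034,-0.2534,0.1797],"turn":[-69.5,0,0]},
  {"dp":[-0.0034,-0.2534,0.1797],"turn":[-69.5,0,0]},
  {"dp":[-0.0034,-0.2534,0.1797],"turn":[-69.5,0,0]},
  {"dp":[-0.0034,-0.2534,0.1797],"turn":[-69.5,0,0]},
  {"dp":[-0.0034,-0.2534,0.1797],"turn":[-69.5,0,0]},
  {"dp":[-0.0034,-0.2534,0.1797],"turn":[-69.5,0,0]},
  {"dp":[-0.0034,-0.2534,0.1797],"turn":[-69.5,0,0]},
  {"dp":[-0.0034,-0.2534,0.1797],"turn":[-69.5,0,0]},
  {"dp":[-0.0034,-0.2534,0.1797],"turn":[-69.5,0,0]},
], hand=0.036)

```text
time: 12.3
tool_pos: [0.6894, 0.1206, 0.0897]
tool_rot: [1.851, 1.568, -3.089]
contact_force: [-0.1, 0.9, 0.2]
opening: 0.0361
```

Emit:
move_arm([
  {"dp":[0,0,0],"turn":[0,0,0]},
  {"dp":[0,0,0],"turn":[0,0,0]},
  {"dp":[0,0,0],"turn":[0,0,0]},
])

```text
time: 12.6
tool_pos: [0.69, 0.1209, 0.0912]
tool_rot: [-1.765, 1.571, -0.421]
contact_force: [-0.2, -0.5, 0.9]
opening: 0.0361
```

```bash
cat > scr.py <<'E'
from h import *
import sys
n=sys.argv[1]
ci=robot.camera_info('wrist');p,d=robot.read_camera('wrist');cv2.imwrite(f'pics/{n}.png',p[:,:,::-1])
h=cv2.cvtColor(p[:,:,::-1].copy(),cv2.COLOR_BGR2HSV).astype(int)
m=((h[...,1]<60)&(h[...,2]>120)).astype(np.uint8)
k_,l,st,ce=cv2.connectedComponentsWithStats(m)
for k in range(1,k_):
  if 60<st[k,4]<4000 and 150<ce[k][1]<240 and 210<ce[k][0]<300:
    vv,uu=np.nonzero(l==k);W=fishplane(ci,uu,vv,.0075)[:,:2].astype(np.float32)*1000
    c,s,a=cv2.minAreaRect(W);print(ce[k].round(),st[k,4],np.round(c,1),np.round(s,1),round(a,1),W.mean(0))
plan(689.5,120,4.7,77)
E
python3 scr.py w5
```

```text
[255. 202.] 720 [691.1 118.3] [12.6 49.9] 77.1 [689.48193 118.70539]
jaw 77 dp [0.0865, 0.0004, -0.0009] turn [0.0, -0.0, 0.0] q6 now -73.0
jaw 257 dp [0.0865, 0.0004, -0.0009] turn [-180.0, -0.0, -0.0] q6 now -73.0
now [690.  120.8  91.2] jaw 77.0 t 12.65 open 0.036 F [0.2 0.1 0.1]
```

View pics/w5.png

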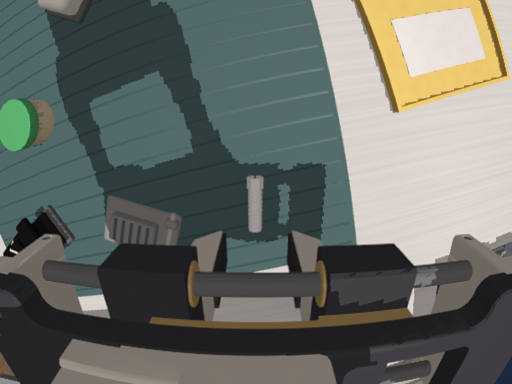

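Emit:
move_arm([
  {"dp":[0.045,-0.0008,-0.0014],"turn":[0,0,0]},
  {"dp":[0.075,-0.0008,-0.0014],"turn":[0,0,0]},
  {"dp":[0.0865,-0.0008,-0.0014],"turn":[0,0,0]},
  {"dp":[0.0865,-0.0008,-0.0014],"turn":[0,0,0]},
  {"dp":[0.0865,-0.0008,-0.0014],"turn":[0,0,0]},
  {"dp":[0.0865,-0.0008,-0.0014],"turn":[0,0,0]},
])

```text
time: 13.25
tool_pos: [0.6919, 0.119, 0.0067]
tool_rot: [-1.3, 1.567, 0.045]
contact_force: [0.5, 0.2, 0.4]
opening: 0.0361
```

Emit:
move_arm([
  {"dp":[0,0,0],"turn":[0,0,0]},
  {"dp":[0,0,0],"turn":[0,0,0]},
  {"dp":[0,0,0],"turn":[0,0,0]},
  {"dp":[0,0,0],"turn":[0,0,0]},
  {"dp":[0,0,0],"turn":[0,0,0]},
], hand=0.004, squeeze=25)

```text
time: 13.75
tool_pos: [0.6908, 0.1188, 0.0049]
tool_rot: [-1.485, 1.57, -0.14]
contact_force: [-0.2, 0.2, 0.9]
opening: 0.0101
```

```bash
python3 -c "
from h import *
plan(476.2,-291.3,100,1.7)"
```

```text
jaw 1.7 dp [-0.0952, 0.1171, -0.4478] turn [75.3, 0.0, 0.0] q6 now -74.0
jaw 181.7 dp [-0.0952, 0.1171, -0.4478] turn [-104.7, -0.0, 0.0] q6 now -74.0
now [690.8 118.8   4.9] jaw 77.0 t 13.75 open 0.0101 F [-0.2  0.2  0.9]
```

Emit:
move_arm([
  {"dp":[-0.045,0,0],"turn":[0,0,0]},
  {"dp":[-0.095,0,0],"turn":[0,0,0]},
  {"dp":[-0.095,0.117,-0.448],"turn":[75.3,0,0]},
  {"dp":[-0.095,0.117,-0.448],"turn":[75.3,0,0]},
  {"dp":[-0.095,0.117,-0.448],"turn":[75.3,0,0]},
  {"dp":[-0.095,0.117,-0.448],"turn":[75.3,0,0]},
  {"dp":[-0.095,0.117,-0.448],"turn":[75.3,0,0]},
  {"dp":[-0.095,0.117,-0.448],"turn":[75.3,0,0]},
  {"dp":[-0.095,0.117,-0.448],"turn":[75.3,0,0]},
  {"dp":[-0.095,0.117,-0.448],"turn":[75.3,0,0]},
])

```text
time: 14.75
tool_pos: [0.5042, -0.2372, 0.0997]
tool_rot: [-0.966, 1.57, -0.828]
contact_force: [0.8, -1.4, -0.5]
opening: 0.0099
```

```bash
python3 -c "
from h import *
plan(476.2,-291.3,100,1.7)"
```

```text
jaw 1.7 dp [-0.0003, -0.0497, -0.0352] turn [6.2, 0.0, 0.0] q6 now -41.0
jaw 181.7 dp [-0.0003, -0.0497, -0.0352] turn [-173.8, -0.0, 0.0] q6 now -41.0
now [ 504.2 -237.2   99.7] jaw 7.9 t 14.75 open 0.0099 F [ 0.8 -1.4 -0.5]
```

Emit:
move_arm([
  {"dp":[0,-0.03,-0.022],"turn":[3.5,0,0]},
  {"dp":[0,-0.03,-0.022],"turn":[3.5,0,0]},
  {"dp":[0,-0.03,-0.022],"turn":[3.5,0,0]},
  {"dp":[0,-0.03,-0.022],"turn":[3.5,0,0]},
  {"dp":[0,-0.03,-0.022],"turn":[3.5,0,0]},
  {"dp":[0,-0.03,-0.022],"turn":[3.5,0,0]},
])

```text
time: 15.35
tool_pos: [0.4885, -0.2674, 0.0996]
tool_rot: [1.77, 1.571, 1.856]
contact_force: [-0.2, -0.2, -0.6]
opening: 0.0102
```

```bash
python3 -c "
from h import *
ci=robot.camera_info('wrist');p,d=robot.read_camera('wrist');cv2.imwrite('pics/w6.png',p[:,:,::-1])
h=cv2.cvtColor(p[:,:,::-1].copy(),cv2.COLOR_BGR2HSV).astype(int)
m=((h[...,1]<70)&(h[...,2]>90)).astype(np.uint8)
n,l,st,ce=cv2.connectedComponentsWithStats(m)
for k in range(1,n):
  if 300<st[k,4]<9000:
    vv,uu=np.nonzero(l==k);W=fishplane(ci,uu,vv,.004)[:,:2].astype(np.float32)*1000
    c,s,a=cv2.minAreaRect(W);print(ce[k].round(),st[k,4],np.round(c,1),np.round(s,1),round(a,1))
plan(476.2,-291.3,8,1.7)"
```

```text
[348.  12.] 342 [556.3 -91.5] [14.4 39.2] 74.3
[476.  17.] 393 [697.8 -50.8] [44.4 16.4] 88.4
[495.  34.] 1209 [727.4 -66.9] [110.6  37.6] 89.9
[509.  55.] 552 [754.3 -77.5] [ 14.1 142.8] 2.0
[340. 214.] 3427 [ 569.5 -278.1] [54.8 63.6] 1.9
[249. 234.] 2173 [ 477.3 -304.8] [49.3 79.6] 2.4
[279. 246.] 434 [ 520.3 -317.3] [25.9 44.1] 11.1
[257. 310.] 877 [ 499.6 -392.1] [42.  35.3] 4.9
[185. 367.] 8926 [ 370.4 -525.5] [482.3 120.8] 14.5
[407. 368.] 786 [ 714.1 -520.6] [148.4  75.7] 2.8
jaw 1.7 dp [0.0916, -0.0226, -0.0142] turn [3.2, 0.0, 0.0] q6 now -41.0
jaw 181.7 dp [0.0916, -0.0226, -0.0142] turn [-176.8, -0.0, 0.0] q6 now -41.0
now [ 488.4 -267.6   99.6] jaw 4.9 t 15.4 open 0.0103 F [0.1 0.7 0.3]
```

View pics/w6.png

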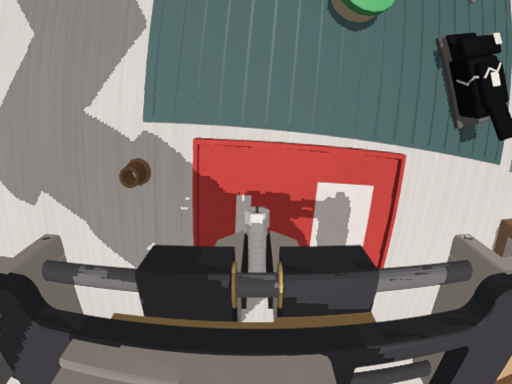

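The wrist view shows the screw held at (257,240), with the red tray's screw mark left of it at (243,215). I'll shift over it and lower.

Emit:
move_arm([
  {"dp":[0,-0.0226,-0.0142],"turn":[3,0,0]},
  {"dp":[0,-0.0226,-0.0142],"turn":[3,0,0]},
  {"dp":[0.045,-0.0226,-0.0142],"turn":[3,0,0]},
  {"dp":[0.075,-0.0226,-0.0142],"turn":[3,0,0]},
  {"dp":[0.088,-0.0226,-0.0142],"turn":[3,0,0]},
  {"dp":[0.092,-0.0226,-0.0142],"turn":[3,0,0]},
  {"dp":[0.092,-0.0226,-0.0142],"turn":[3,0,0]},
  {"dp":[0.092,-0.0226,-0.0142],"turn":[3,0,0]},
  {"dp":[0.092,-0.0226,-0.0142],"turn":[3,0,0]},
])

```text
time: 16.3
tool_pos: [0.4763, -0.2924, 0.0083]
tool_rot: [-0.737, 1.569, -0.705]
contact_force: [-0.3, 0.1, 0.1]
opening: 0.0105
```

```bash
python3 -c "
from h import *
plan(476.2,-291.3,8,1.7)"
```

```text
jaw 1.7 dp [0.0003, 0.0011, -0.0] turn [0.1, 0.1, 0.1] q6 now -41.0
jaw 181.7 dp [0.0003, 0.0011, -0.0] turn [-179.9, -0.1, 0.1] q6 now -41.0
now [ 476.3 -292.4    8.3] jaw 1.8 t 16.3 open 0.0105 F [-0.3  0.1  0.1]
```

Emit:
move_arm([
  {"dp":[0.0005,0,0],"turn":[0,0,0]},
  {"dp":[0.0005,0,0],"turn":[0,0,0]},
  {"dp":[0.0005,0,0],"turn":[0,0,0]},
  {"dp":[0.0005,0,0],"turn":[0,0,0]},
], hand=0.024)

```text
time: 16.7
tool_pos: [0.4756, -0.2923, 0.0071]
tool_rot: [-1.4, 1.571, -1.368]
contact_force: [-0.6, 0.2, 0.1]
opening: 0.0244
```

Emit:
move_arm([
  {"dp":[-0.03,0,0],"turn":[0,0,0]},
  {"dp":[-0.08,0,0],"turn":[0,0,0]},
  {"dp":[-0.092,0,0],"turn":[0,0,0]},
  {"dp":[-0.092,0,0],"turn":[0,0,0]},
  {"dp":[-0.092,0,0],"turn":[0,0,0]},
])

```text
time: 17.2
tool_pos: [0.4751, -0.2918, 0.0982]
tool_rot: [2.484, 1.57, 2.515]
contact_force: [-0.9, -0.7, -0.3]
opening: 0.0239
```

```bash
python3 -c "
from h import *
plan(461.5,136.5,100,40)"
```

```text
jaw 40 dp [-0.0015, 0.4285, -0.0003] turn [-38.2, -0.0, -0.1] q6 now -41.0
jaw 220 dp [-0.0015, 0.4285, -0.0003] turn [141.8, -0.1, 0.0] q6 now -41.0
now [ 475.1 -291.8   98.2] jaw 1.8 t 17.2 open 0.0239 F [-0.9 -0.7 -0.3]
```

Emit:
move_arm([
  {"dp":[0,0.4285,0],"turn":[-38.2,0,0]},
  {"dp":[0,0.4285,0],"turn":[-38.2,0,0]},
  {"dp":[0,0.4285,0],"turn":[-38.2,0,0]},
  {"dp":[0,0.4285,0],"turn":[-38.2,0,0]},
  {"dp":[0,0.4285,0],"turn":[-38.2,0,0]},
  {"dp":[0,0.4285,0],"turn":[-38.2,0,0]},
  {"dp":[0,0.4285,0],"turn":[-38.2,0,0]},
  {"dp":[0,0.4285,0],"turn":[-38.2,0,0]},
  {"dp":[0,0.4285,0],"turn":[-38.2,0,0]},
  {"dp":[0,0.4285,0],"turn":[-38.2,0,0]},
], hand=0.05)

```text
time: 18.2
tool_pos: [0.4606, 0.1391, 0.0972]
tool_rot: [2.429, 1.567, 3.132]
contact_force: [0.2, -0.4, -0.0]
opening: 0.0503
```

Emit:
move_arm([
  {"dp":[0,0,0],"turn":[0,0,0]},
  {"dp":[0,0,0],"turn":[0,0,0]},
  {"dp":[0,0,0],"turn":[0,0,0]},
  {"dp":[0,0,0],"turn":[0,0,0]},
])

```text
time: 18.6
tool_pos: [0.4624, 0.1351, 0.0989]
tool_rot: [2.958, 1.57, -2.629]
contact_force: [0.1, 0.6, 0.3]
opening: 0.0499
```

```bash
python3 -c "
from h import *
ci=robot.camera_info('wrist');p,d=robot.read_camera('wrist');cv2.imwrite('pics/w7.png',p[:,:,::-1])
h=cv2.cvtColor(p[:,:,::-1].copy(),cv2.COLOR_BGR2HSV).astype(int)
m=((h[...,0]>105)&(h[...,0]<130)&(h[...,1]>130)&(h[...,2]>30)).astype(np.uint8)
n,l,st,ce=cv2.connectedComponentsWithStats(m)
for k in range(1,n):
  if 300<st[k,4]<9000:
    vv,uu=np.nonzero(l==k);W=fishplane(ci,uu,vv,.008)[:,:2].astype(np.float32)*1000
    c,s,a=cv2.minAreaRect(W);print(ce[k].round(),st[k,4],np.round(c,1),np.round(s,1),round(a,1))
plan(461.5,136.5,11.5,40)"
```

```text
[256. 194.] 4214 [461.4 135.3] [47.5 78.8] 41.3
jaw 40 dp [0.0875, 0.0016, 0.0002] turn [-0.1, -0.0, 0.0] q6 now -33.0
jaw 220 dp [0.0875, 0.0016, 0.0002] turn [179.9, 0.0, 0.0] q6 now -33.0
now [462.4 135.2  99. ] jaw 39.9 t 18.65 open 0.0501 F [ 1.6 -0.6 -0.1]
```

View pics/w7.png

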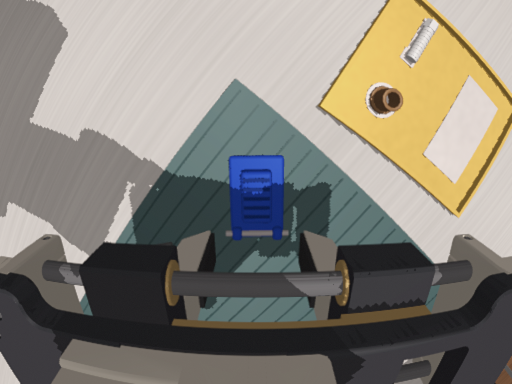

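Wrist view: the blue pedal is centred at (256,194), lined up between the fingers, lugs toward (256,233). The yellow-tray screw (420,42) and ferrule (387,100) sit on their marks.

Emit:
move_arm([
  {"dp":[0.045,0.003,0],"turn":[0,0,0]},
  {"dp":[0.07,0.003,0],"turn":[0,0,0]},
  {"dp":[0.083,0.003,0],"turn":[0,0,0]},
  {"dp":[0.087,0.003,0],"turn":[0,0,0]},
  {"dp":[0.087,0.003,0],"turn":[0,0,0]},
  {"dp":[0.087,0.003,0],"turn":[0,0,0]},
  {"dp":[0.087,0.003,0],"turn":[0,0,0]},
])

```text
time: 19.35
tool_pos: [0.4611, 0.1384, 0.013]
tool_rot: [-0.61, 1.569, 0.088]
contact_force: [-0.6, 0.0, 0.6]
opening: 0.0501
```

Emit:
move_arm([
  {"dp":[0,0,0],"turn":[0,0,0]},
  {"dp":[0,0,0],"turn":[0,0,0]},
  {"dp":[0,0,0],"turn":[0,0,0]},
  {"dp":[0,0,0],"turn":[0,0,0]},
  {"dp":[0,0,0],"turn":[0,0,0]},
], hand=0.015, squeeze=25)

```text
time: 19.85
tool_pos: [0.4604, 0.1384, 0.0122]
tool_rot: [-1.192, 1.571, -0.494]
contact_force: [-1.0, 0.5, 2.5]
opening: 0.0256
```

```bash
python3 -c "
from h import *
plan(569,-285.3,100,1.9)"
```

```text
jaw 1.9 dp [-0.0877, -0.3944, -0.189] turn [38.1, 0.0, 0.0] q6 now -32.0
jaw 181.9 dp [-0.0877, -0.3944, -0.189] turn [-141.9, -0.0, 0.0] q6 now -32.0
now [460.4 138.4  12.2] jaw 40.0 t 19.85 open 0.0256 F [-1.   0.5  2.5]
```

Emit:
move_arm([
  {"dp":[-0.045,0,0],"turn":[0,0,0]},
  {"dp":[-0.088,-0.02,-0.01],"turn":[2,0,0]},
  {"dp":[-0.088,-0.3944,-0.189],"turn":[38.1,0,0]},
  {"dp":[-0.088,-0.3944,-0.189],"turn":[38.1,0,0]},
  {"dp":[-0.088,-0.3944,-0.189],"turn":[38.1,0,0]},
  {"dp":[-0.088,-0.3944,-0.189],"turn":[38.1,0,0]},
  {"dp":[-0.088,-0.3944,-0.189],"turn":[38.1,0,0]},
  {"dp":[-0.088,-0.3944,-0.189],"turn":[38.1,0,0]},
  {"dp":[-0.088,-0.3944,-0.189],"turn":[38.1,0,0]},
  {"dp":[-0.088,-0.3944,-0.189],"turn":[38.1,0,0]},
])

```text
time: 20.85
tool_pos: [0.5652, -0.2727, 0.0998]
tool_rot: [2.411, 1.57, 2.444]
contact_force: [1.5, -0.7, -0.4]
opening: 0.0257
```

```bash
python3 -c "
from h import *
plan(569,-285.3,100,1.9)"
```

```text
jaw 1.9 dp [-0.0002, -0.0127, 0.0034] turn [-0.0, -0.0, -0.0] q6 now -35.0
jaw 181.9 dp [-0.0002, -0.0127, 0.0034] turn [180.0, -0.0, 0.0] q6 now -35.0
now [ 565.2 -272.7   99.8] jaw 1.9 t 20.85 open 0.0257 F [ 1.5 -0.7 -0.4]
```

Emit:
move_arm([
  {"dp":[0,-0.01,0.0028],"turn":[0,0,0]},
  {"dp":[0,-0.01,0.0028],"turn":[0,0,0]},
  {"dp":[0,-0.01,0.0028],"turn":[0,0,0]},
  {"dp":[0,-0.01,0.0028],"turn":[0,0,0]},
])

```text
time: 21.25
tool_pos: [0.5681, -0.2787, 0.1001]
tool_rot: [2.36, 1.57, 2.394]
contact_force: [0.2, 0.3, 0.1]
opening: 0.0253
```

```bash
python3 -c "
from h import *
ci=robot.camera_info('wrist');p,d=robot.read_camera('wrist');cv2.imwrite('pics/w8.png',p[:,:,::-1])
plan(569,-285.3,14.7,1.9)"
```

```text
jaw 1.9 dp [0.0855, -0.0066, 0.0005] turn [0.1, -0.0, -0.0] q6 now -35.0
jaw 181.9 dp [0.0855, -0.0066, 0.0005] turn [-179.9, 0.0, -0.0] q6 now -35.0
now [ 568.3 -278.8  100.2] jaw 2.0 t 21.3 open 0.0254 F [ 0.9  0.7 -0.1]
```

View pics/w8.png

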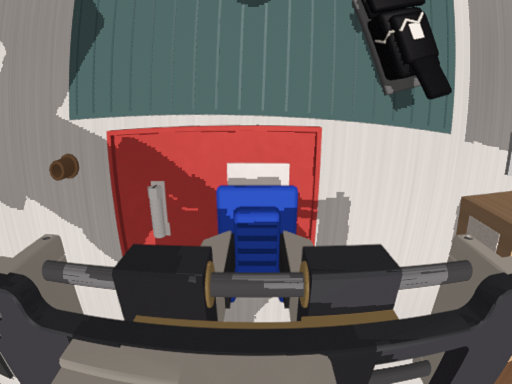

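The pedal is held level over its mark at (258,215), and the second screw lies at (158,208). I'll lower it.

Emit:
move_arm([
  {"dp":[0,-0.0066,0.0005],"turn":[0,0,0]},
  {"dp":[0.045,-0.0066,0.0005],"turn":[0,0,0]},
  {"dp":[0.07,-0.0066,0.0005],"turn":[0,0,0]},
  {"dp":[0.082,-0.0066,0.0005],"turn":[0,0,0]},
  {"dp":[0.0853,-0.0066,0.0005],"turn":[0,0,0]},
  {"dp":[0.0853,-0.0066,0.0005],"turn":[0,0,0]},
  {"dp":[0.0853,-0.0066,0.0005],"turn":[0,0,0]},
  {"dp":[0.0853,-0.0066,0.0005],"turn":[0,0,0]},
  {"dp":[0.0853,-0.0066,0.0005],"turn":[0,0,0]},
])

```text
time: 22.2
tool_pos: [0.5694, -0.2874, 0.0153]
tool_rot: [-0.663, 1.57, -0.63]
contact_force: [0.0, -0.8, 1.7]
opening: 0.0254
```

```bash
python3 -c "
from h import *
plan(569,-285.3,14.7,1.9)"
```

```text
jaw 1.9 dp [0.0006, 0.0021, -0.0004] turn [-0.0, 0.0, 0.0] q6 now -36.0
jaw 181.9 dp [0.0006, 0.0021, -0.0004] turn [180.0, 0.1, -0.1] q6 now -36.0
now [ 569.4 -287.4   15.3] jaw 1.9 t 22.2 open 0.0254 F [ 0.  -0.8  1.7]
```

Emit:
move_arm([
  {"dp":[0.0004,0.001,0],"turn":[0,0,0]},
  {"dp":[0.0004,0.001,0],"turn":[0,0,0]},
  {"dp":[0.0004,0.001,0],"turn":[0,0,0]},
])

```text
time: 22.5
tool_pos: [0.5696, -0.2869, 0.0152]
tool_rot: [-0.807, 1.569, -0.774]
contact_force: [-0.2, -4.0, 5.6]
opening: 0.0255
```

Emit:
move_arm([
  {"dp":[0,0,0],"turn":[0,0,0]},
  {"dp":[0,0,0],"turn":[0,0,0]},
  {"dp":[0,0,0],"turn":[0,0,0]},
  {"dp":[0,0,0],"turn":[0,0,0]},
], hand=0.04)

```text
time: 22.9
tool_pos: [0.5688, -0.2859, 0.014]
tool_rot: [2.41, 1.57, 2.443]
contact_force: [0.4, 0.5, 0.7]
opening: 0.0401
```

Emit:
move_arm([
  {"dp":[-0.03,0,0],"turn":[0,0,0]},
  {"dp":[-0.08,0,0],"turn":[0,0,0]},
  {"dp":[-0.125,0,0],"turn":[0,0,0]},
  {"dp":[-0.135,0,0],"turn":[0,0,0]},
  {"dp":[-0.135,0,0],"turn":[0,0,0]},
])

```text
time: 23.4
tool_pos: [0.5699, -0.2867, 0.1516]
tool_rot: [-0.606, 1.566, -0.573]
contact_force: [0.3, 0.5, -0.2]
opening: 0.04
```

```bash
python3 -c "
from h import *
plan(671,-133,150,19)
ci=robot.camera_info('wrist');p,d=robot.read_camera('wrist');cv2.imwrite('pics/w9.png',p[:,:,::-1])
import pickle;pickle.dump(ci,open('pics/w9.pkl','wb'))"
```

```text
jaw 19 dp [0.0016, 0.1502, 0.1061] turn [-17.1, 0.2, 0.2] q6 now -35.0
jaw 199 dp [0.0016, 0.1502, 0.1061] turn [162.9, 0.2, -0.3] q6 now -35.0
now [ 569.9 -286.7  151.6] jaw 1.9 t 23.4 open 0.04 F [ 0.3  0.5 -0.2]
```

View pics/w9.png

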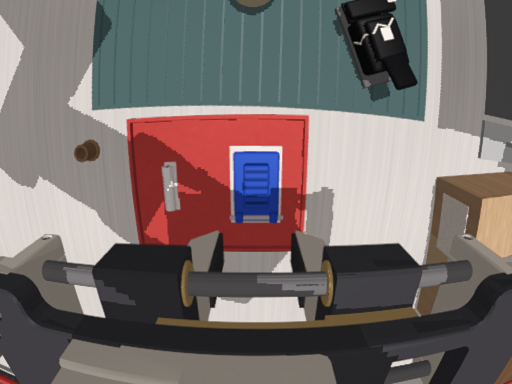

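The blue pedal sits on its mark at (256,185), and the red-tray screw is at (171,187). Now the heel, hovering high first.

Emit:
move_arm([
  {"dp":[0,0.15,0.106],"turn":[-17,0,0]},
  {"dp":[0,0.15,0.106],"turn":[-17,0,0]},
  {"dp":[0,0.15,0.106],"turn":[-17,0,0]},
  {"dp":[0,0.15,0.106],"turn":[-17,0,0]},
  {"dp":[0,0.15,0.106],"turn":[-17,0,0]},
  {"dp":[0,0.15,0.106],"turn":[-17,0,0]},
  {"dp":[0,0.15,0.106],"turn":[-17,0,0]},
], hand=0.091)

```text
time: 24.15
tool_pos: [0.6689, -0.1337, 0.1477]
tool_rot: [2.686, 1.568, 3.015]
contact_force: [0.7, -0.5, -0.5]
opening: 0.0896
```

```bash
python3 -c "
from h import *
plan(671,-133,150,19)
ci=robot.camera_info('wrist');p,d=robot.read_camera('wrist');cv2.imwrite('pics/w10.png',p[:,:,::-1]);np.save('pics/w10.npy',d)
cv2.imwrite('pics/w10c.png',cv2.resize(p[130:330,150:360,::-1],None,fx=3,fy=3))
import pickle;pickle.dump(ci,open('pics/w10.pkl','wb'))"
```

```text
jaw 19 dp [-0.0023, 0.0, 0.0022] turn [-0.2, -0.2, -0.1] q6 now -37.0
jaw 199 dp [-0.0023, 0.0, 0.0022] turn [179.8, -0.1, 0.2] q6 now -37.0
now [ 668.9 -133.7  147.7] jaw 18.8 t 24.15 open 0.0896 F [ 0.7 -0.5 -0.5]
```

View pics/w10c.png

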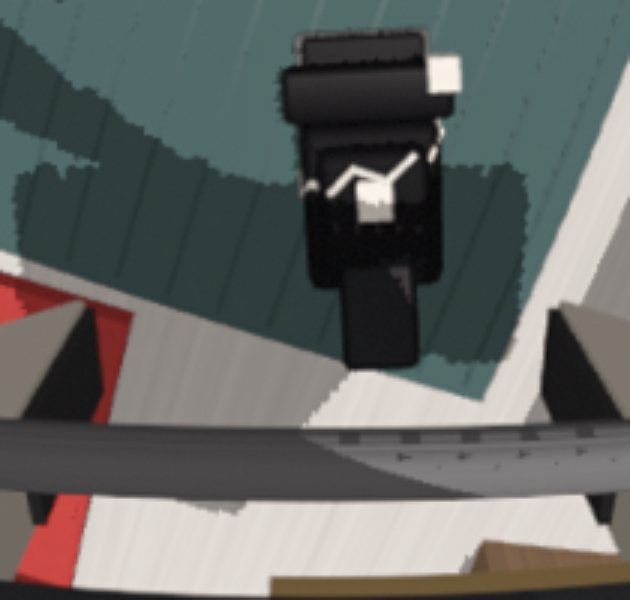

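```bash
cat > heel.py <<'E'
from h import *
import pickle,sys
n=sys.argv[1]
ci=pickle.load(open(f'pics/{n}.pkl','rb'));D=np.load(f'pics/{n}.npy');I=cv2.imread(f'pics/{n}.png')
v,u=np.mgrid[:384,:512].astype(float)
x=(u-ci['cx'])/ci['fx'];y=(v-ci['cy'])/ci['fy'];r=np.hypot(x,y)+1e-9
t=np.tan(r)/r
P=(np.stack([x*t*D,y*t*D,D],-1)-ci['t'])@ci['R']
P=P[135:256,225:310].reshape(-1,3);C=I[135:256,225:310].reshape(-1,3).max(1)
P=P*1000
m=(P[:,2]>4)&(abs(P[:,0]-683)<75)&(abs(P[:,1]+125)<75)&(P[:,2]<80)
Q=P[m]
print(len(Q),"zmax",Q[:,2].max())
for lo,hi in((4,80),(30,80),(30,50),(50,80),(4,12)):
    q=Q[(Q[:,2]>lo)&(Q[:,2]<hi)]
    if len(q)<10: continue
    c,s,a=cv2.minAreaRect(q[:,:2].astype(np.float32));print(lo,hi,len(q),np.round(c,1),np.round(s,1),round(a,1))
for ang in (-71,):
  e=np.array([np.cos(np.radians(ang)),np.sin(np.radians(ang))]);f=np.array([-e[1],e[0]])
  o=np.array([683,-129])
  s=(Q[:,:2]-o)@e;w=(Q[:,:2]-o)@f
  for k in range(-60,66,4):
    b=(s>=k)&(s<k+4)
    if b.sum()>3: print(k,b.sum(),"z",np.percentile(Q[b,2],[5,50,95]).round(0),"w",np.percentile(w[b],[2,98]).round(1))
E
python3 heel.py w10
```

```text
4946 zmax 62.74172516854537
4 80 4946 [ 685.6 -129.9] [53.8 99.7] 22.6
30 80 4461 [ 687.5 -132.2] [53.9 94. ] 23.8
30 50 2346 [ 683.3 -122.8] [53.9 73.6] 23.8
50 80 2115 [ 690.3 -144.9] [32.1 68.2] 21.4
4 12 100 [ 683.5 -126.5] [46. 92.] 22.2
-52 11 z [ 5.  6. 19.] w [ 3.1 13.1]
-48 230 z [ 7. 19. 21.] w [-22.   23.1]
-44 363 z [18. 20. 46.] w [-22.6  24.5]
-40 332 z [18. 45. 46.] w [-25.2  25. ]
-36 245 z [44. 45. 46.] w [-25.2  25. ]
-32 277 z [44. 45. 46.] w [-25.3  24.2]
-28 209 z [43. 45. 46.] w [-25.4  23.2]
-24 184 z [39. 41. 44.] w [-22.1  20.4]
-20 279 z [40. 42. 50.] w [-20.5  21.4]
-16 233 z [41. 50. 52.] w [-20.1  20.5]
-12 193 z [40. 51. 53.] w [-20.3  21.6]
-8 209 z [40. 51. 53.] w [-20.2  20.6]
-4 190 z [40. 51. 52.] w [-20.2  21.1]
0 196 z [39. 51. 52.] w [-20.3  21.9]
4 195 z [40. 51. 52.] w [-19.5  22.4]
8 186 z [40. 51. 52.] w [-19.4  22.7]
12 187 z [40. 51. 52.] w [-19.4  23.6]
16 174 z [40. 51. 52.] w [-19.   22.6]
20 167 z [40. 50. 52.] w [-18.5  23.5]
24 192 z [40. 52. 54.] w [-18.8  22.8]
28 162 z [41. 54. 55.] w [-17.6  19.8]
32 120 z [53. 56. 57.] w [-9.1 14.1]
36 116 z [55. 57. 59.] w [-8.2 15.1]
40 122 z [57. 59. 60.] w [-8.3 15. ]
44 114 z [58. 60. 62.] w [-8.2 14.9]
48 60 z [59. 61. 62.] w [-7.3 14.1]
```

The close crop shows the heel clearly: crack, torn pale lip corner at the top, lever toward the bottom. It measures centre (683, -126.5) mm with its axis at -67.5°. The gripper body could graze the bin at x = 0.782, so I'll close with the hand about 16 mm nearer the robot and let the far finger pull the heel in.

```bash
python3 -c "
from h import *
plan(670.7,-138,100,22.5)"
```

```text
jaw 22.5 dp [0.0483, -0.0043, 0.0004] turn [-3.7, -0.1, -0.1] q6 now -37.0
jaw 202.5 dp [0.0483, -0.0043, 0.0004] turn [176.3, -0.1, 0.2] q6 now -37.0
now [ 669.  -134.1  148.3] jaw 18.8 t 24.2 open 0.0904 F [-0.5 -0.1  0.6]
```

Emit:
move_arm([
  {"dp":[0.03,-0.0043,0],"turn":[-3.6,0,0]},
  {"dp":[0.049,-0.0043,0],"turn":[-3.6,0,0]},
  {"dp":[0.049,-0.0043,0],"turn":[-3.6,0,0]},
  {"dp":[0.049,-0.0043,0],"turn":[-3.6,0,0]},
  {"dp":[0.049,-0.0043,0],"turn":[-3.6,0,0]},
])

```text
time: 24.7
tool_pos: [0.672, -0.1377, 0.102]
tool_rot: [-0.731, 1.568, -0.339]
contact_force: [0.1, -0.1, 1.5]
opening: 0.0909
```

```bash
python3 -c "
from h import *
plan(670.7,-138,17.5,22.5)
ci=robot.camera_info('wrist');p,d=robot.read_camera('wrist');cv2.imwrite('pics/w11.png',p[:,:,::-1])
plan(670.7,-138,17.5,22.5)"
```

```text
jaw 22.5 dp [0.0845, 0.0004, -0.0015] turn [-0.1, 0.1, 0.1] q6 now -40.0
jaw 202.5 dp [0.0845, 0.0004, -0.0015] turn [179.9, 0.1, -0.2] q6 now -40.0
now [ 672.  -137.7  102. ] jaw 22.4 t 24.7 open 0.0909 F [ 0.1 -0.1  1.5]
jaw 22.5 dp [0.0846, 0.0003, -0.0017] turn [-0.0, 0.1, 0.1] q6 now -40.0
jaw 202.5 dp [0.0846, 0.0003, -0.0017] turn [180.0, 0.2, -0.2] q6 now -40.0
now [ 672.1 -137.5  102.1] jaw 22.5 t 24.75 open 0.0907 F [-0.9 -0.9  0.4]
```

View pics/w11.png

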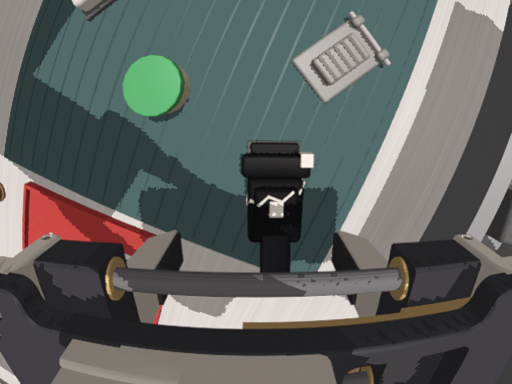

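The heel is aligned at (275,200), right of the jaw centre as planned, and the right finger clears it. I'll go down in two stages, watching the force.

Emit:
move_arm([
  {"dp":[0.03,0.0003,-0.0015],"turn":[0,0,0]},
  {"dp":[0.045,0.0003,-0.0015],"turn":[0,0,0]},
  {"dp":[0.055,0.0003,-0.0015],"turn":[0,0,0]},
  {"dp":[0.06,0.0003,-0.0015],"turn":[0,0,0]},
  {"dp":[0.06,0.0003,-0.0015],"turn":[0,0,0]},
])

```text
time: 25.25
tool_pos: [0.6699, -0.1371, 0.0401]
tool_rot: [2.576, 1.57, 2.969]
contact_force: [0.1, 0.1, -0.0]
opening: 0.0907
```

```bash
python3 -c "
from h import *
plan(670.7,-138,17.5,22.5)
p,d=robot.read_camera('top');cv2.imwrite('pics/t3.png',cv2.resize(p[40:240,220:420,::-1],None,fx=3,fy=3))"
```

```text
jaw 22.5 dp [0.0226, -0.0011, 0.0004] turn [-0.0, -0.0, -0.0] q6 now -40.0
jaw 202.5 dp [0.0226, -0.0011, 0.0004] turn [180.0, -0.0, 0.0] q6 now -40.0
now [ 669.9 -137.1   40.1] jaw 22.5 t 25.25 open 0.0907 F [ 0.1  0.1 -0. ]
```

View pics/t3.png

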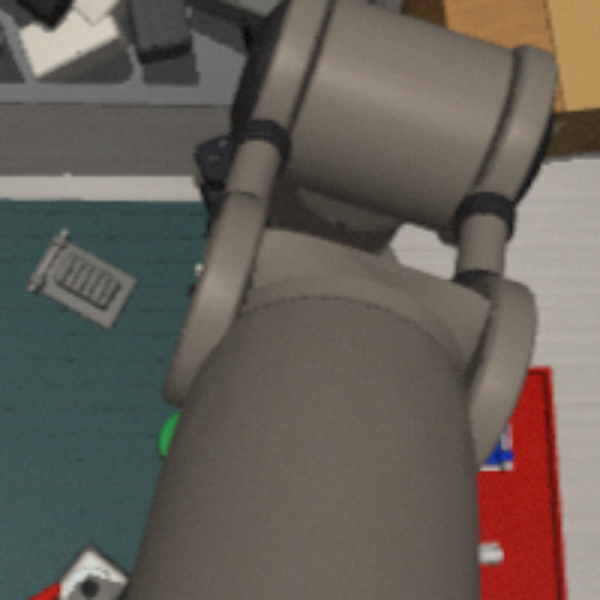

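No contact so far: force is near zero and the arm's wrist sits above the bin. Continuing down.

Emit:
move_arm([
  {"dp":[0.01,0,0],"turn":[0,0,0]},
  {"dp":[0.018,0,0],"turn":[0,0,0]},
  {"dp":[0.0225,0,0],"turn":[0,0,0]},
  {"dp":[0.0225,0,0],"turn":[0,0,0]},
  {"dp":[0.0225,0,0],"turn":[0,0,0]},
])

```text
time: 25.8
tool_pos: [0.67, -0.1372, 0.0178]
tool_rot: [3.043, 1.571, -2.847]
contact_force: [1.0, 0.2, 0.1]
opening: 0.0913
```

Emit:
move_arm([
  {"dp":[0,0,0],"turn":[0,0,0]},
  {"dp":[0,0,0],"turn":[0,0,0]},
  {"dp":[0,0,0],"turn":[0,0,0]},
  {"dp":[0,0,0],"turn":[0,0,0]},
  {"dp":[0,0,0],"turn":[0,0,0]},
], hand=0.055, squeeze=30)

```text
time: 26.3
tool_pos: [0.6704, -0.1372, 0.0183]
tool_rot: [-0.565, 1.57, -0.173]
contact_force: [2.0, 0.6, 1.4]
opening: 0.0566
```

Emit:
move_arm([
  {"dp":[0,0,0],"turn":[0,0,0]},
  {"dp":[0,0,0],"turn":[0,0,0]},
  {"dp":[0,0,0],"turn":[0,0,0]},
  {"dp":[0,0,0],"turn":[0,0,0]},
  {"dp":[0,0,0],"turn":[0,0,0]},
], hand=0.035)

```text
time: 26.8
tool_pos: [0.6704, -0.1372, 0.0183]
tool_rot: [-0.599, 1.57, -0.207]
contact_force: [1.9, 1.5, 3.5]
opening: 0.0439
```

```bash
python3 -c "
from h import *
plan(670.7,-138,17.5,22.5)"
```

```text
jaw 22.5 dp [0.0008, -0.0009, 0.0] turn [-0.0, 0.1, 0.0] q6 now -40.0
jaw 202.5 dp [0.0008, -0.0009, 0.0] turn [180.0, 0.1, -0.1] q6 now -40.0
now [ 670.4 -137.2   18.3] jaw 22.5 t 26.8 open 0.0439 F [1.9 1.5 3.5]
```

```bash
python3 -c "
from h import *
plan(575,319.7,120,7.5)"
```

```text
jaw 7.5 dp [-0.1019, 0.4586, 0.0867] turn [15.0, 0.1, 0.0] q6 now -40.0
jaw 187.5 dp [-0.1019, 0.4586, 0.0867] turn [-165.0, -0.0, 0.1] q6 now -40.0
now [ 670.4 -137.2   18.3] jaw 22.5 t 26.8 open 0.0439 F [1.9 1.5 3.5]
```

Emit:
move_arm([
  {"dp":[-0.02,0,0],"turn":[0,0,0]},
  {"dp":[-0.05,0,0],"turn":[0,0,0]},
  {"dp":[-0.08,0,-0.005],"turn":[0,0,0]},
  {"dp":[-0.1,0,-0.02],"turn":[0,0,0]},
  {"dp":[-0.1,0,-0.03],"turn":[0,0,0]},
  {"dp":[-0.1,0,-0.03],"turn":[0,0,0]},
])

```text
time: 27.4
tool_pos: [0.6402, -0.1491, 0.1167]
tool_rot: [2.598, 1.568, 2.99]
contact_force: [0.2, 0.2, -3.5]
opening: 0.0439
```

```bash
python3 -c "
from h import *
plan(575,319.7,120,7.5)
ci=robot.camera_info('wrist');p,d=robot.read_camera('wrist');cv2.imwrite('pics/w12.png',p[:,:,::-1])"
```

```text
jaw 7.5 dp [-0.0028, 0.4583, 0.1185] turn [14.9, -0.2, -0.1] q6 now -42.0
jaw 187.5 dp [-0.0028, 0.4583, 0.1185] turn [-165.1, 0.1, -0.2] q6 now -42.0
now [ 640.2 -149.1  116.7] jaw 22.4 t 27.4 open 0.0439 F [ 0.2  0.2 -3.5]
```

View pics/w12.png

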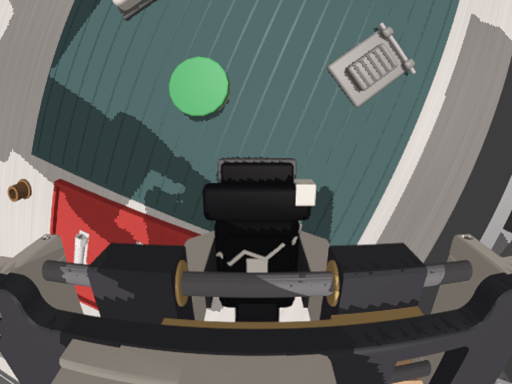

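The heel is held level and square at (257,230), with its front plate edge at row 159. The grease pot and grey pedal have not moved. I'll check the grip offset from the plate edge while carrying on.

```bash
python3 -c "
from h import *
ci=robot.camera_info('wrist');o=robot.observe()
R0=Ro.from_euler('xyz',o['tool_rot']).as_matrix()
for z in(.101,.105):
  P=fishplane(ci,257,159.,z); print(((P-o['tool_pos'])@R0*1000).round(1))
plan(575,319.7,120,7.5)"
```

```text
[15.2 49.4  0.3]
[11.2 50.1  0.3]
jaw 7.5 dp [-0.0032, 0.458, 0.1181] turn [14.9, -0.2, -0.1] q6 now -42.0
jaw 187.5 dp [-0.0032, 0.458, 0.1181] turn [-165.1, 0.2, -0.3] q6 now -42.0
now [ 640.6 -148.7  116.1] jaw 22.4 t 27.45 open 0.0438 F [-0.2  0.2 -2.5]
```

Emit:
move_arm([
  {"dp":[-0.003,0.4583,0.1185],"turn":[14.9,0,0]},
  {"dp":[-0.003,0.4583,0.1185],"turn":[14.9,0,0]},
  {"dp":[-0.003,0.4583,0.1185],"turn":[14.9,0,0]},
  {"dp":[-0.003,0.4583,0.1185],"turn":[14.9,0,0]},
  {"dp":[-0.003,0.4583,0.1185],"turn":[14.9,0,0]},
  {"dp":[-0.003,0.4583,0.1185],"turn":[14.9,0,0]},
  {"dp":[-0.003,0.4583,0.1185],"turn":[14.9,0,0]},
  {"dp":[-0.003,0.4583,0.1185],"turn":[14.9,0,0]},
  {"dp":[-0.003,0.4583,0.1185],"turn":[14.9,0,0]},
  {"dp":[-0.003,0.4583,0.1185],"turn":[14.9,0,0]},
])

```text
time: 28.45
tool_pos: [0.5741, 0.3246, 0.1184]
tool_rot: [3.057, 1.567, -3.09]
contact_force: [-0.0, -0.7, -2.7]
opening: 0.0435
```

Emit:
move_arm([
  {"dp":[0,0,0],"turn":[0,0,0]},
  {"dp":[0,0,0],"turn":[0,0,0]},
  {"dp":[0,0,0],"turn":[0,0,0]},
  {"dp":[0,0,0],"turn":[0,0,0]},
])

```text
time: 28.85
tool_pos: [0.5768, 0.3187, 0.1204]
tool_rot: [-2.606, 1.57, -2.476]
contact_force: [-0.3, -0.3, -2.8]
opening: 0.044
```

```bash
python3 -c "
from h import *
plan(575,319.7,21,7.5)
ci=robot.camera_info('wrist');p,d=robot.read_camera('wrist');cv2.imwrite('pics/w13.png',p[:,:,::-1])"
```

```text
jaw 7.5 dp [0.0994, 0.0013, -0.0015] turn [-0.0, -0.1, 0.0] q6 now 15.0
jaw 187.5 dp [0.0994, 0.0013, -0.0015] turn [180.0, 0.0, 0.1] q6 now 15.0
now [576.8 318.7 120.4] jaw 7.5 t 28.85 open 0.044 F [-0.3 -0.3 -2.8]
```

View pics/w13.png

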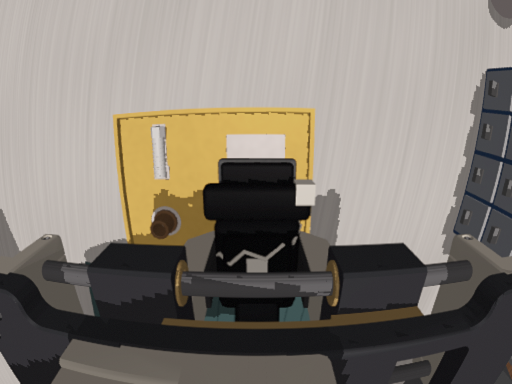

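The heel is over its mark, square. Both measurements put the origin 4–5 mm ahead of the TCP. I'll lower it.

Emit:
move_arm([
  {"dp":[0.04,0.0015,-0.0015],"turn":[0,0,0]},
  {"dp":[0.07,0.0015,-0.0015],"turn":[0,0,0]},
  {"dp":[0.088,0.0015,-0.0015],"turn":[0,0,0]},
  {"dp":[0.096,0.0015,-0.0015],"turn":[0,0,0]},
  {"dp":[0.0985,0.0015,-0.0015],"turn":[0,0,0]},
  {"dp":[0.0995,0.0015,-0.0015],"turn":[0,0,0]},
  {"dp":[0.0995,0.0015,-0.0015],"turn":[0,0,0]},
  {"dp":[0.0995,0.0015,-0.0015],"turn":[0,0,0]},
  {"dp":[0.0995,0.0015,-0.0015],"turn":[0,0,0]},
])

```text
time: 29.8
tool_pos: [0.5752, 0.3216, 0.0222]
tool_rot: [0.176, 1.569, 0.309]
contact_force: [1.2, -0.8, -1.3]
opening: 0.0436
```

```bash
python3 -c "
from h import *
plan(575,320,20.8,7.5)"
```

```text
jaw 7.5 dp [0.0014, -0.0015, -0.0005] turn [0.1, 0.1, -0.0] q6 now 15.0
jaw 187.5 dp [0.0014, -0.0015, -0.0005] turn [-179.9, 0.0, 0.1] q6 now 15.0
now [575.2 321.6  22.2] jaw 7.6 t 29.8 open 0.0436 F [ 1.2 -0.8 -1.3]
```

Emit:
move_arm([
  {"dp":[0.0007,-0.0012,0],"turn":[0,0,0]},
  {"dp":[0.0012,-0.0012,0],"turn":[0,0,0]},
  {"dp":[0.0012,-0.0012,0],"turn":[0,0,0]},
  {"dp":[0.0012,-0.0012,0],"turn":[0,0,0]},
])

```text
time: 30.2
tool_pos: [0.5754, 0.3214, 0.0222]
tool_rot: [0.596, 1.568, 0.729]
contact_force: [-2.8, 2.0, 7.6]
opening: 0.0437
```

Emit:
move_arm([
  {"dp":[0,0,0],"turn":[0,0,0]},
  {"dp":[0,0,0],"turn":[0,0,0]},
  {"dp":[0,0,0],"turn":[0,0,0]},
  {"dp":[0,0,0],"turn":[0,0,0]},
  {"dp":[0,0,0],"turn":[0,0,0]},
], hand=0.064)

```text
time: 30.7
tool_pos: [0.5749, 0.3201, 0.02]
tool_rot: [-2.496, 1.57, -2.364]
contact_force: [0.4, -0.2, 0.4]
opening: 0.064
```

Emit:
move_arm([
  {"dp":[-0.02,0,0],"turn":[0,0,0]},
  {"dp":[-0.06,0,0],"turn":[0,0,0]},
  {"dp":[-0.11,0,0],"turn":[0,0,0]},
  {"dp":[-0.14,0,0],"turn":[0,0,0]},
  {"dp":[-0.14,0,0],"turn":[0,0,0]},
  {"dp":[-0.14,0,0],"turn":[0,0,0]},
])

```text
time: 31.3
tool_pos: [0.5749, 0.3202, 0.1605]
tool_rot: [0.092, 1.57, 0.225]
contact_force: [-0.1, 0.1, -1.0]
opening: 0.0643
```

```bash
python3 -c "
from h import *
plan(450,0,200,7.5)
ci=robot.camera_info('wrist');p,d=robot.read_camera('wrist');cv2.imwrite('pics/w14.png',p[:,:,::-1])"
```

```text
jaw 7.5 dp [-0.0397, -0.3009, -0.1661] turn [0.1, 0.1, -0.0] q6 now 15.0
jaw 187.5 dp [-0.0397, -0.3009, -0.1661] turn [-179.9, 0.0, 0.1] q6 now 15.0
now [574.9 320.2 160.5] jaw 7.6 t 31.3 open 0.0643 F [-0.1  0.1 -1. ]
```

View pics/w14.png

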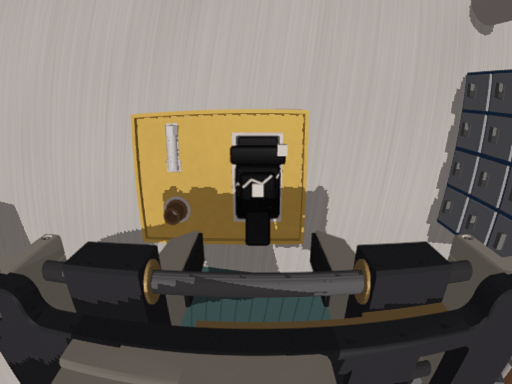

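The heel stands on its silhouette at (257,180). I'll back away to check both trays in the fixed views.

Emit:
move_arm([
  {"dp":[-0.04,-0.05,-0.02],"turn":[0,0,0]},
  {"dp":[-0.06,-0.3,-0.18],"turn":[0,0,0]},
  {"dp":[-0.06,-0.3,-0.18],"turn":[0,0,0]},
  {"dp":[-0.06,-0.3,-0.18],"turn":[0,0,0]},
  {"dp":[-0.06,-0.3,-0.18],"turn":[0,0,0]},
  {"dp":[-0.06,-0.3,-0.18],"turn":[0,0,0]},
  {"dp":[-0.06,-0.3,-0.18],"turn":[0,0,0]},
  {"dp":[-0.06,-0.3,-0.18],"turn":[0,0,0]},
  {"dp":[-0.06,-0.3,-0.18],"turn":[0,0,0]},
  {"dp":[-0.06,-0.3,-0.18],"turn":[0,0,0]},
])

```text
time: 32.35
tool_pos: [0.4361, -0.0003, 0.2194]
tool_rot: [2.516, 1.569, 2.648]
contact_force: [0.7, 0.6, 0.2]
opening: 0.0638
```

```bash
cat > chk.py <<'E'
from h import *
for n in("top","scene"):
    p,d=robot.read_camera(n);cv2.imwrite(f"pics/{n}F.png",p[:,:,::-1]);P=cloud(robot.camera_info(n),d)*1000
    b=p[:,:,::-1].copy();hh=cv2.cvtColor(b,cv2.COLOR_BGR2HSV).astype(int)
    for nm,cx,cy,yaw in(("yellow",533,319.2,7.5),("red",527,-289.2,1.9)):
        a=np.radians(yaw);q=P-np.array([cx,cy,0]);T=np.stack([q[...,0]*np.cos(a)+q[...,1]*np.sin(a),-q[...,0]*np.sin(a)+q[...,1]*np.cos(a),q[...,2]],-1)
        inn=(abs(T[...,0])<88)&(abs(T[...,1])<68)&(T[...,2]<90)
        for pn,x0,x1,y0,y1,z0 in ((("heel",5,90,-68,68,10),("screw",-85,-20,5,68,9),("ferr",-85,-20,-68,-8,14)) if nm=="yellow" else (("pedal",5,90,-68,68,9),("screw",-85,-20,-50,50,9))):
            m=inn&(T[...,0]>x0)&(T[...,0]<x1)&(T[...,1]>y0)&(T[...,1]<y1)&(T[...,2]>z0)
            W=T[m]; 
            if len(W)<6: print(n,pn,len(W));continue
            c,s,an=cv2.minAreaRect(W[:,:2].astype(np.float32));print(n,nm,pn,len(W),"c",np.round(c,1),"sz",np.round(s,1),round(an,1),"z",W[:,2].max().round(1))
top=cv2.imread("pics/topF.png");sc=cv2.imread("pics/sceneF.png")
A=cv2.resize(top[145:255,65:165],(400,440),interpolation=cv2.INTER_CUBIC);B=cv2.resize(top[145:255,325:425],(400,440),interpolation=cv2.INTER_CUBIC)
cv2.imwrite("pics/F1.png",np.hstack([A,B]))
cv2.imwrite("pics/F2.png",cv2.resize(sc,None,fx=1.5,fy=1.5,interpolation=cv2.INTER_CUBIC))
E
python3 chk.py
```

```text
top yellow heel 965 c [39.1 -4.7] sz [95.9 52. ] 86.8 z 67.0
top yellow screw 119 c [-51.7  34.4] sz [48.5 13.7] 89.0 z 19.3
top yellow ferr 65 c [-52.  -37.8] sz [18.4 19. ] 68.2 z 30.3
top red pedal 644 c [37.7 -1.4] sz [55.3 77. ] 4.2 z 28.6
top red screw 110 c [-62.8  -1.9] sz [48.6 29.9] 88.6 z 18.3
scene yellow heel 1746 c [44.4 -1.9] sz [99.3 52. ] 89.6 z 65.7
scene yellow screw 155 c [-47.4  36.7] sz [48.2 11.9] 88.5 z 18.2
scene yellow ferr 99 c [-48.4 -35.6] sz [18.5 17.9] 66.1 z 30.2
scene red pedal 392 c [ 41.7 -13.9] sz [ 55.8 106.9] 3.0 z 27.0
scene red screw 69 c [-50.   1.] sz [49.8 12.8] 88.2 z 17.0
```

View pics/F1.png

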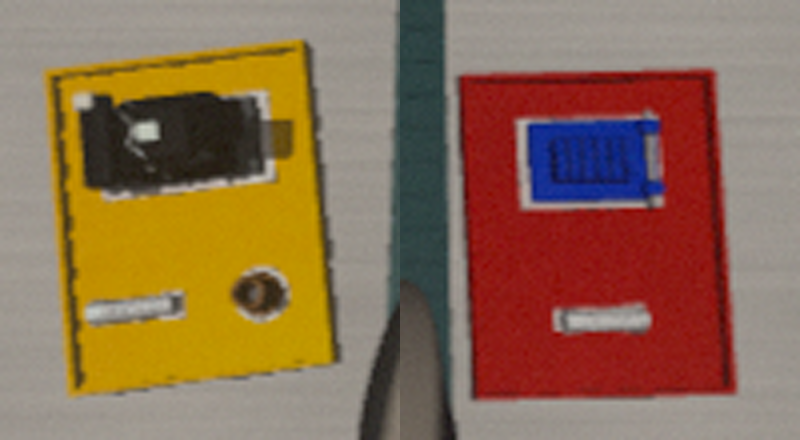

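View pics/F2.png

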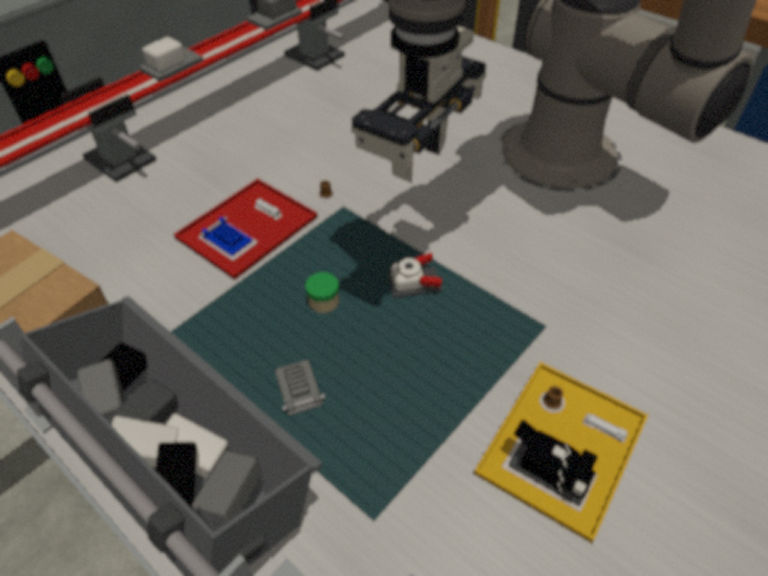

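Everything lies on its mark with the bystanders in place. Two mask results are off: the red screw in the top view is too wide, and the red pedal in the scene view too long. Both take in rim noise, and the other view of each agrees with the mark. Handing in.

```bash
python3 -c "
from cell import robot
print(robot.hand_in())"
```

```text
the job is handed in; nothing more can be done
None
```

I made up both kits and handed the job in; by the robot's clock it took about 32 s of the 109 s allowed. The hand-in reports no verdict.

- **Yellow warranty tray:** the heel piece, one silver screw and the ferrule. Of the two ferrules in view, I took the one farther to the robot's left.
- **Red repair tray:** the blue pedal and the other silver screw.
- **Heel pickup:** the bin stood too close to grip the heel where it was. I closed the gripper about 16 mm nearer the robot, which pulled the heel that far before lifting it.

**Last checks:** in the final top, scene and wrist views, every part lies on its silhouette, the right way up. In at least one fixed view each part measured within about 5 mm of its mark and within about 5° of its direction. The grease pot, grey pedal and toe piece looked unmoved in the final pictures, but I did not measure them again.

**Checks that disagreed:**
- The top-view fit of the red-tray screw came out 30 mm wide, about 13 mm off in x. The scene view put it at (-50, +1) mm, almost exactly on its mark.
- The scene-view fit of the pedal came out 107 mm long, about 14 mm off in y. The top view put it at (38, -1) mm.
- I put both down to stray readings at the tray rim, because the pictures show these parts on their marks.
- The two views also differed by 2 to 5 mm for the heel, ferrule and yellow-tray screw.

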